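Load the tile drying lift and slide the drip pan under it

TASK

Get the glaze tiles ready to drip: take every tile standing in the wooden block and slide it edgewise down into a guide of its own in the lift's rack until it sits on the bottom, then raise the loaded rack by its handle until the pawl catches in the highest notch and holds it there by itself, and only then push the drip pan in under the rack, square and fully home against the lift's foot. Never let a tile topple or fall, and leave the jars and cups standing about where they are.

Things in the scene. Friction and masses are not known exactly. Their poses are not given: they have to be found in the camera images.
- tile0: terracotta glaze tile, 70 mm wide (x), 10 mm thick (y), 80 mm high (z), 70 g; origin at the middle of its lower edge, z up, both faces alike. It starts upright in one of the wooden block's grooves, its lower edge 10 mm above the table, 26 mm of air between neighbours. Three to five of the tiles are present; an absent one reads None.
- tile1: terracotta glaze tile, 70 mm wide (x), 10 mm thick (y), 80 mm high (z), 70 g; origin at the middle of its lower edge, z up, both faces alike. It starts upright in one of the wooden block's grooves, its lower edge 10 mm above the table, 26 mm of air between neighbours. Three to five of the tiles are present; an absent one reads None.
- tile2: terracotta glaze tile, 70 mm wide (x), 10 mm thick (y), 80 mm high (z), 70 g; origin at the middle of its lower edge, z up, both faces alike. It starts upright in one of the wooden block's grooves, its lower edge 10 mm above the table, 26 mm of air between neighbours. Three to five of the tiles are present; an absent one reads None.
- tile3: terracotta glaze tile, 70 mm wide (x), 10 mm thick (y), 80 mm high (z), 70 g; origin at the middle of its lower edge, z up, both faces alike. It starts upright in one of the wooden block's grooves, its lower edge 10 mm above the table, 26 mm of air between neighbours. Three to five of the tiles are present; an absent one reads None.
- tile4: terracotta glaze tile, 70 mm wide (x), 10 mm thick (y), 80 mm high (z), 70 g; origin at the middle of its lower edge, z up, both faces alike. It starts upright in one of the wooden block's grooves, its lower edge 10 mm above the table, 26 mm of air between neighbours. Three to five of the tiles are present; an absent one reads None.
- stand: low fixed wooden block, 90 x 184 x 28 mm, with five parallel grooves 13 mm wide and 17 mm deep that run along its x, at y = -72, -36, 0, 36 and 72 mm; origin under its middle, on the table. It stands to the left or to the right of the lift.
- lift: the fixed lift: a 12 mm thick foot with a 30 mm square column 204 mm high behind the rack; origin on the table right under the middle of the rack, x pointing from the lift's open front to the column, z up. The column's front face is at x = 75 mm (a slide block of the rack fills the space before it); the front edge of the foot, at x = 46 mm, is the stop for the pan.
- rack (a joint): height of the rack above its lowest position, m (0 to 0.068, the top stop). It falls when let go until its sprung pawl stops it: it rests at 0, about 0.027 (middle notch) or 0.055 (highest). The pawl snaps in within 4 mm above a rest and lets the rack go up only. It starts at 0. The rack weighs 0.4 kg; raising it takes 5 to 10 N, as loaded.
- slot0 (a point): middle of the bottom of the rack's guide 0, at rack y = -72 mm; moves with the rack, axes of the lift. A guide is 12 mm wide (y), 76 mm long (x): two vertical channels that hold a tile's side edges, 10 mm in from each end, straight to 45 mm and with sloped lead-ins to 57 mm above this point. A seated tile's origin is here (up to 3 mm off in x), its width along x.
- slot1 (a point): middle of the bottom of the rack's guide 1, at rack y = -36 mm; moves with the rack, axes of the lift. A guide is 12 mm wide (y), 76 mm long (x): two vertical channels that hold a tile's side edges, 10 mm in from each end, straight to 45 mm and with sloped lead-ins to 57 mm above this point. A seated tile's origin is here (up to 3 mm off in x), its width along x.
- slot2 (a point): middle of the bottom of the rack's guide 2, at rack y = 0 mm; moves with the rack, axes of the lift. A guide is 12 mm wide (y), 76 mm long (x): two vertical channels that hold a tile's side edges, 10 mm in from each end, straight to 45 mm and with sloped lead-ins to 57 mm above this point. A seated tile's origin is here (up to 3 mm off in x), its width along x.
- slot3 (a point): middle of the bottom of the rack's guide 3, at rack y = 36 mm; moves with the rack, axes of the lift. A guide is 12 mm wide (y), 76 mm long (x): two vertical channels that hold a tile's side edges, 10 mm in from each end, straight to 45 mm and with sloped lead-ins to 57 mm above this point. A seated tile's origin is here (up to 3 mm off in x), its width along x.
- slot4 (a point): middle of the bottom of the rack's guide 4, at rack y = 72 mm; moves with the rack, axes of the lift. A guide is 12 mm wide (y), 76 mm long (x): two vertical channels that hold a tile's side edges, 10 mm in from each end, straight to 45 mm and with sloped lead-ins to 57 mm above this point. A seated tile's origin is here (up to 3 mm off in x), its width along x.
- handle (a point): point on the upright black handle at the right-hand end (y = -125 mm) of the rack, 102 mm above the table at rack height 0; moves with the rack. A plain flat stem 14 mm thick (y) and 40 mm wide (x), reaching 18 mm up from here to its top and 90 mm down to the rack's underside. There are 28 mm of air between the stem and the rack's end.
- pan: steel drip pan, open box 90 (x) x 180 (y) x 50 mm high, 0.17 to 0.35 kg, origin under its middle; it starts on the table in front of the rack and slides on it. It passes under the rack only when that is in the highest notch. Fully home, its origin lies on the lift's origin, its x along the lift's, and its back wall (+x) within 1 mm of the foot.
- pan_grip (a point): point on the pan's upright black grip, before its front wall at pan x = -105 mm, 50 mm above the table: a block 12 mm thick (y), 30 mm wide (x), from 10 to 60 mm above the table, joined to the pan by a flat bar.
- jar_right: bystander: small lidded plastic jar, 48 mm across, 68 mm high, at the right of the table, origin under its middle
- cup_back: bystander: small cup, 66 mm across, 57 mm high, at the back, origin under its middle

How it is judged:
By the outcome, as a careful person would: the job done as asked, in the order asked, and still so for the second after the job is handed in, with the robot touching nothing.
Of tile0, tile1, tile2, tile3, tile4 only 3 to 5 are there at a start; the rules pass over those that are not, and their reading is None.
At some moment in a run one of pan may be knocked a few centimetres aside while the robot is not near it.
It also fails if it takes over 210 s, if anything falls off the work surface, if the arm or the gripper's body presses on something with over 40 N, if the wrist force passes 120 N, or if a joint passes its speed limit or range.

ROBOT

A 6-joint arm with a two-finger parallel gripper is mounted at the origin on the work surface; the furniture and walls round the work are solid. World frame = base frame: x ahead of the robot, y to its left, z up, the work surface at z = 0. Lengths are in m, angles in degrees, forces in N, time in s.
With the tool pointing down it reaches from about 0.3 to 0.775 m from the base axis. Payload 14.6 kg.
Tool frame: the origin (TCP) lies where the fingers leave the gripper's body, on its centre line; the fingertips stand 73 mm ahead of it and the grasp point (between the pads) lies 54 mm ahead of it; z points along the fingers, y is the line along which they close (so a half turn about z gives the same grasp; the last joint's range is limited). The gripper opens to 85 mm and grips with 20 to 120 N. Pads are 22 mm wide; open, the fingers measure 114 mm over their backs; the gripper's body (76 mm by 85 mm) begins 54 mm behind the grasp point. The pads swing forward as they close: fully open they stand 13 mm farther back than shut.
Start: joints at [-77.957, 17.183, 87.147, -0, 75.671, -3.816], TCP at [0.15, -0.529, 0.304] pointing down, gripper open.
Joint ranges: [-173.82, 173.82], [-45.26, 126.66], [13.44, 144.39], [-59.66, 239.66], [0, 175.72], [-146.38, 146.38]. Speed limits (degrees/s): [127.2, 127.2, 147.25, 180, 180, 180].

INTERFACE

Orientations are given as [roll, pitch, yaw] about the fixed x, y, z axes, in that order (R = Rz(yaw) Ry(pitch) Rx(roll)).
In Python, from station import ctrl gives the robot as it stands.
- The arm moves only by the shell command python3 -m creep 'ROWS' [OPENING] [FORCE]. ROWS is JSON, a list of rows, each a list of 6 numbers: the shift along the tool's x, y, z as a fraction of full scale, then the turn, a rotation vector about the tool's x, y, z as a fraction of full scale. In form: [[dx, dy, dz, rx, ry, rz], ...]. A call has 1 to 12 rows; each row is the pose to reach, as a shift and turn from the pose commanded when the call began, along the tool's axes at that moment; what a row does not reach only later rows make up. Full scale, the value 1, is 120 mm for a shift and 0.5 rad for a turn. A row lasts 1/10 s, in which the tool goes at most 50 mm and 8.59 degrees, less where a joint would pass 70% of its speed; a pose out of reach is approached as far as the arm can. A call with a number of a shift or a turn outside -1 to 1 is refused whole. A call with a gripper value outside its range is refused whole. OPENING is the opening in per cent of the stroke, from 0 (shut) to 100 (fully open), set as the call begins (- or left out, the last holds). The fingers move at their own pace and stop on an object; FORCE is the grip in N (left out, the last holds). Time passes only in rows, so rows that repeat a pose let the fingers close. It gives the time, the measured TCP pose, the force, the opening and the grip force at its end, in the units of the state.
- ctrl.state(): the state, without advancing time (a new reading comes with each control period).
- ctrl.camera(name): name is "side" or "top" or "wrist"; returns the picture (400x640x3 uint8, red, green, blue); there is no depth.
- ctrl.camera_params(name): a dict with "vfov" (degrees; the focal length in pixels is half the picture's height over the tangent of half this angle, whatever the lens; pixels are square), "cx", "cy" (the principal point, pixels), "eye" and "orientation" of the camera in the world. Camera axes: x right, y up, looking along -z (the intrinsics and any distortion apply to the point x, -y, -z); pixel columns grow to the right and rows downward; lengths in m; the calibration is good to about 2 mm. A picture is of the moment at which its call begins: read the wrist's pose just before it. camera_params takes no time and is no camera call; for the wrist camera it gives the pose at the moment of the call.
- ctrl.close_job(): hands the job in; it is judged then, once.
The state is a dict: "clock": time; "joint_positions": joint angles; "qvel": joint speeds; "joint_torque": joint torques, N m; "position": TCP position; "eef_rot": TCP orientation; "ft_force": force on the tool from outside, world axes, zero at the start; "moment": the same for the moment, N m; "gripper_width": finger opening in m; "grip_force": force on a finger pad.
Only numpy, scipy, OpenCV 4.12 (cv2) and the standard library are available. Lean on these libraries where they do the work, as an engineer would, in place of code of your own. Each camera call takes 0.05 s, during which the arm holds its last target. There are 200 camera calls.

## Working session

There is one attempt and no reset: what is moved stays moved. The work goes in short steps, Python scripts to look and compute and a shell command to move; the robot and the scene stay as the last step left them, time stands still between calls to the robot, and variables do not carry over. Pictures are saved under pics/ and viewed, at most 14 in all, crops included, and the job is handed in when it is done.

```bash
ls; mkdir -p pics; python3 - <<'E'
from station import ctrl
import cv2,numpy as np
s=ctrl.state(); print(s)
for n in ["side","top","wrist"]:
    print(n,ctrl.camera_params(n))
    im=ctrl.camera(n); cv2.imwrite(f"pics/{n}0.png",im[:,:,::-1])
E
```

```text
pics
{'clock': 0.0, 'joint_positions': array([-7.79559051e+01,  1.72155053e+01,  8.71801067e+01,  7.95574446e-05,
        7.56710917e+01, -3.81560408e+00]), 'qvel': array([ 0.04366431,  0.03765689, -0.17694743, -0.07156123, -0.10729722,
        0.01224391]), 'joint_torque': array([-7.58256865e-04, -5.43501770e+01, -3.61793411e+01, -6.17336377e-05,
        3.97600641e-03,  3.03943511e-05]), 'position': array([ 0.15027404, -0.52891566,  0.30332388]), 'eef_rot': array([-1.79933449e+02, -4.51572717e-03,  1.58596766e+01]), 'ft_force': array([-1.21282371,  1.00868541, -0.38456472]), 'moment': array([0.00777575, 0.04051094, 0.00879746]), 'grip_force': 0.0, 'gripper_width': 0.08542766178320334}
side {'vfov': 48.64945332836658, 'cx': 319.32155869408547, 'cy': 195.68217462334152, 'eye': array([ 1.53482413, -0.09213057,  0.769249  ]), 'orientation': array([55.06481336, -0.38593652, 92.26353819])}
top {'vfov': 50.070692656025734, 'cx': 324.59649082011373, 'cy': 194.7702875787819, 'eye': array([ 0.53181108, -0.11971275,  1.17403282]), 'orientation': array([  2.91271948,   0.55992909, -90.05346729])}
wrist {'vfov': 61.81671186762384, 'cx': 315.52620035623363, 'cy': 199.6424531735301, 'eye': array([ 0.21393375, -0.51090284,  0.37243491]), 'orientation': array([-1.51846609e+01,  1.61864045e-02, -7.41292689e+01])}
```

View pics/top0.png

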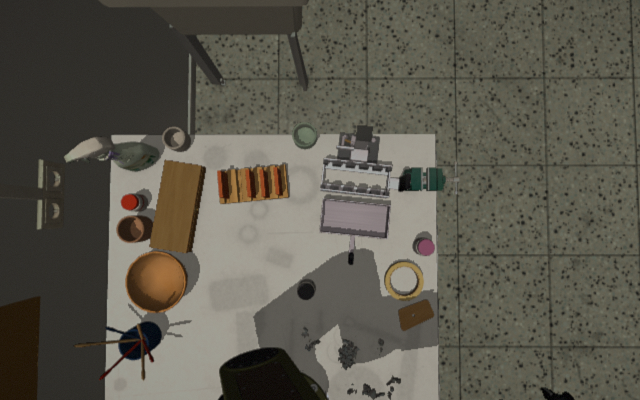

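View pics/side0.png

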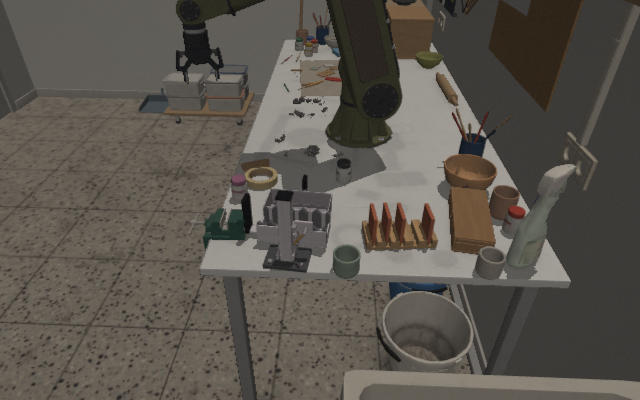

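Top view: the block with four tiles is at about (253,183), lift at (357,170), pan at (355,217) with its grip at (351,255), and the handle at (395,183). There is a green object beside the handle at (428,180). The side view shows the four tiles, with the empty groove second from the right.

```bash
cat > h.py <<'E'
from station import ctrl
import cv2,numpy as np
from scipy.spatial.transform import Rotation as R
def snap(n,f=None):
    p=ctrl.camera_params(n); im=ctrl.camera(n)[:,:,::-1].copy()
    if f: cv2.imwrite(f"pics/{f}.png",im); np.save(f"pics/{f}.npy",p,allow_pickle=True)
    return im,p
def load(f): return cv2.imread(f"pics/{f}.png"),np.load(f"pics/{f}.npy",allow_pickle=True).item()
def ray(p,uv):
    f=200/np.tan(np.radians(p["vfov"]/2)); uv=np.atleast_2d(uv).astype(float)
    d=np.c_[(uv[:,0]-p["cx"])/f,-(uv[:,1]-p["cy"])/f,-np.ones(len(uv))]
    return R.from_euler("xyz",p["orientation"],degrees=True).apply(d)
def onz(p,uv,z):
    d=ray(p,uv); e=p["eye"]; return (e+d*((z-e[2])/d[:,2])[:,None])[:,:2]
def proj(p,X):
    f=200/np.tan(np.radians(p["vfov"]/2))
    c=R.from_euler("xyz",p["orientation"],degrees=True).inv().apply(np.atleast_2d(X)-p["eye"])
    return np.c_[p["cx"]-f*c[:,0]/c[:,2],p["cy"]+f*c[:,1]/c[:,2]]
def tri(views):  # [(p,uv),...] -> point, residual
    A=np.zeros((3,3));b=np.zeros(3);L=[]
    for p,uv in views:
        d=ray(p,uv)[0];d/=np.linalg.norm(d);M=np.eye(3)-np.outer(d,d);A+=M;b+=M@p["eye"];L.append((M,p["eye"]))
    X=np.linalg.solve(A,b);return X,[np.linalg.norm(M@(X-e)) for M,e in L]
def show(im,f,x0,y0,x1,y1,k):
    cv2.imwrite(f"pics/{f}.png",cv2.resize(im[y0:y1,x0:x1],None,fx=k,fy=k,interpolation=cv2.INTER_CUBIC))
def to(X,rpy=None,Y=None):  # shift/turn fractions to reach TCP pose X
    s=ctrl.state();Rt=R.from_euler("xyz",s["eef_rot"],degrees=True)
    d=Rt.inv().apply(np.array(X)-s["position"])/.12
    r=(Rt.inv()*R.from_euler("xyz",rpy,degrees=True)).as_rotvec()/.5 if rpy is not None else np.zeros(3)
    print("rows",d.round(3),r.round(3),"now",s["position"].round(4),s["eef_rot"].round(2),"clk",s["clock"])
E
python3 - <<'E'
from h import *
im,p=snap("top","t1")
show(im,"t1c",205,115,465,275,3)
print([ (n,onz(p,u,z).round(3)) for n,u,z in [("stand",(253,183),.03),("grip",(351,255),.06),("pan",(355,217),.05),("lift",(357,180),.06),("handle",(397,184),.12),("green",(428,180),.06)]])
E
```

```text
[('stand', array([[0.622, 0.084]])), ('grip', array([[ 0.433, -0.177]])), ('pan', array([[ 0.531, -0.188]])), ('lift', array([[ 0.627, -0.193]])), ('handle', array([[ 0.612, -0.288]])), ('green', array([[ 0.627, -0.378]]))]
```

View pics/t1c.png

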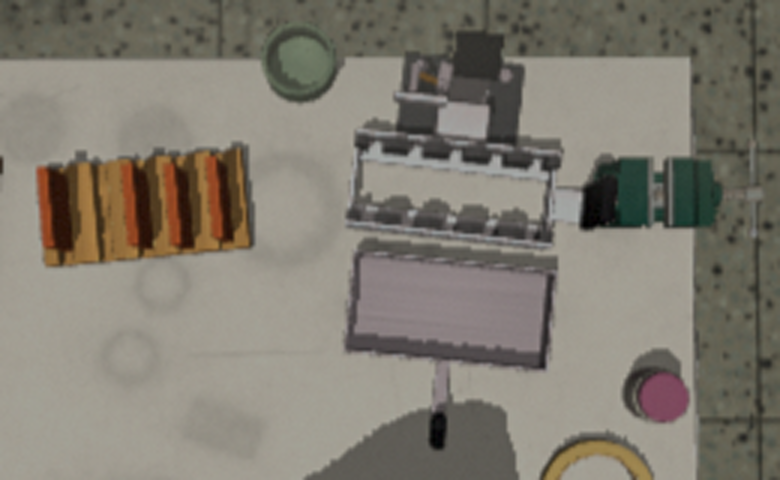

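Closer up, the tiles in the block are at crop columns 53, 135, 178 and 216. The green thing is a vise right beside the handle, so I'll look at it from close by. I'll fly the wrist camera over the lift and then the block.

```bash
M="python3 -m creep"
for i in 1 2 3 4 5; do $M '[[0.44,-0.17,-0.05,0,0,0],[0.88,-0.34,-0.1,0,0,0],[0.88,-0.34,-0.1,0,0,0],[0.88,-0.34,-0.1,0,0,0]]'; done
$M '[[0,0,0,0,0,0.3],[0,0,0,0,0,0.6],[0,0,0,0,0,0.69],[0,0,0,0,0,0.69],[0,0,0,0,0,0.69],[0,0,0,0,0,0.69],[0,0,0,0,0,0.69]]'
python3 - <<'E'
from h import *
im,p=snap("wrist","w1"); print(p)
to([.60,.08,.36],[180,0,5])
E
```

```text
clock: 0.6
position: [0.242, -0.4601, 0.3162]
eef_rot: [180.0, -0.0, 16.0]
ft_force: [0.7, -0.0, -0.1]
gripper_width: 0.0855
grip_force: 0.0
clock: 1.0
position: [0.3317, -0.3927, 0.3278]
eef_rot: [180.0, 0.0, 16.0]
ft_force: [-0.1, -0.2, -0.2]
gripper_width: 0.0854
grip_force: 0.0
clock: 1.4
position: [0.4218, -0.3251, 0.3395]
eef_rot: [-180.0, 0.0, 15.9]
ft_force: [-0.1, -0.5, -0.2]
gripper_width: 0.0856
grip_force: 0.0
clock: 1.8
position: [0.512, -0.2574, 0.3513]
eef_rot: [-180.0, 0.0, 15.9]
ft_force: [-0.6, -0.3, -0.4]
gripper_width: 0.0852
grip_force: 0.0
clock: 2.2
position: [0.6024, -0.1896, 0.3631]
eef_rot: [-180.0, 0.1, 15.9]
ft_force: [-0.5, 0.0, -1.1]
gripper_width: 0.085
grip_force: 0.0
clock: 2.9
position: [0.6022, -0.189, 0.3639]
eef_rot: [180.0, 0.0, -3.9]
ft_force: [0.5, 0.4, -0.7]
gripper_width: 0.0848
grip_force: 0.0
{'vfov': 61.81671186762384, 'cx': 315.52620035623363, 'cy': 199.6424531735301, 'eye': array([ 0.66820018, -0.19356108,  0.43293072]), 'orientation': array([-1.51813837e+01, -2.22009071e-02, -9.38743211e+01])}
rows [-0.171 -2.234  0.032] [ 0.    0.   -0.31] now [ 0.6023 -0.1888  0.3639] [180.     0.    -3.89] clk 2.95
```

View pics/w1.png

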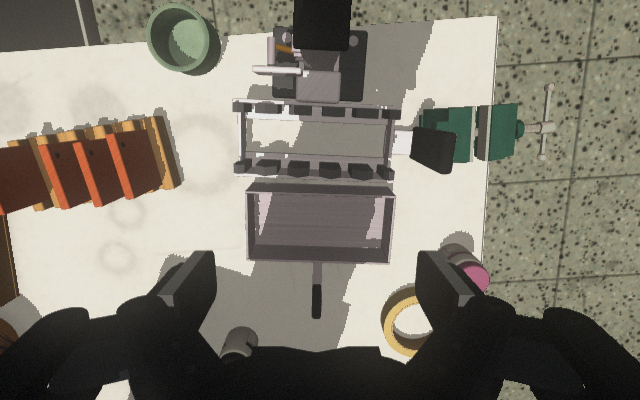

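The wrist view shows all the main things: three of the tile tops at about (55,175), (90,170) and (120,165), lift columns at (315,140), handle top at (433,150), pan corners at (248,185), (395,192), (388,263) and (246,258), and pan grip at (317,300). A second view from 0.2 m to the left gives the heights.

```bash
M="python3 -m creep"
for i in 1 2; do $M '[[0,-0.4,0,0,0,0],[0,-0.8,0,0,0,0],[0,-0.85,0,0,0,0],[0,-0.85,0,0,0,0],[0,-0.85,0,0,0,0]]'|head -2; done
python3 - <<'E'
from h import *
im,p=snap("wrist","w2")
E
```

```text
clock: 3.45
position: [0.6094, -0.0876, 0.3639]
clock: 3.95
position: [0.6165, 0.0133, 0.3638]
```

View pics/w2.png

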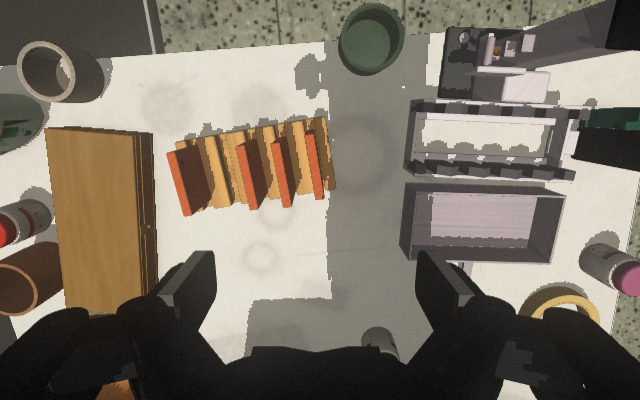

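```bash
python3 - <<'E'
from h import *
im1,p1=load("w1"); im2,p2=load("w2")
def tops(im,p):
    hsv=cv2.cvtColor(im,cv2.COLOR_BGR2HSV)
    m=((hsv[...,0]<12)&(hsv[...,1]>150)&(hsv[...,2]>150)).astype(np.uint8)
    c,_=cv2.findContours(m,cv2.RETR_EXTERNAL,cv2.CHAIN_APPROX_NONE)
    out=[]
    for k in c:
        if cv2.contourArea(k)<200: continue
        (cx,cy),wh,a=cv2.minAreaRect(k); b=cv2.boxPoints(((cx,cy),wh,a))
        e=sorted([(np.linalg.norm(b[i]-b[(i+1)%4]),(b[i]+b[(i+1)%4])/2) for i in range(4)],key=lambda t:t[0])[:2]
        e=sorted([t[1] for t in e],key=lambda q:q[1]); out.append((np.array([cx,cy]),e,np.sort(wh)))
    return sorted(out,key=lambda t:t[0][0])
for im,p in((im1,p1),(im2,p2)):
    for c,e,wh in tops(im,p):
        q=onz(p,np.array([c]+e),.09); d=q[1]-q[2]
        print(c.round(1),wh.round(1),"xy",q[0].round(4),"len",np.linalg.norm(d).round(4),"yaw",np.degrees(np.arctan2(d[1],d[0])).round(2))
t1=tops(im1,p1);t2=tops(im2,p2)
for a in t1:
  for b in t2:
    X,r=tri([(p1,a[0]),(p2,b[0])])
    if r[0]<.004 and .05<X[2]<.13: print("tri",X.round(4),np.round(r,4))
c=np.zeros((600,705,3),np.uint8)
c[:300]=cv2.resize(im1[85:185,225:460],None,fx=3,fy=3,interpolation=cv2.INTER_CUBIC)
c[300:]=cv2.resize(im2[90:190,400:635],None,fx=3,fy=3,interpolation=cv2.INTER_CUBIC)
cv2.imwrite("pics/c2.png",c)
E
```

```text
[ 53.  176.5] [ 8.5 68.8] xy [0.6189 0.0843] len 0.0693 yaw 5.38
[ 87.1 174.1] [ 8.4 68.1] xy [0.6189 0.0481] len 0.0689 yaw 5.53
[119.3 165.8] [ 8.4 68.6] xy [0.6254 0.0128] len 0.0691 yaw 5.49
[178.8 183.6] [ 8.3 65.4] xy [0.617  0.1568] len 0.0685 yaw 5.64
[246.4 177.1] [ 8.7 65.2] xy [0.619  0.0852] len 0.0686 yaw 5.34
[280.8 174.4] [ 8.8 65.1] xy [0.6193 0.0491] len 0.0686 yaw 5.65
[314.  166.4] [ 9.  65.6] xy [0.6253 0.014 ] len 0.0685 yaw 5.33
tri [0.6187 0.0856 0.0884] [0. 0.]
tri [0.6188 0.0493 0.0883] [0.0001 0.0001]
tri [0.625 0.014 0.088] [0.0001 0.0001]
```

View pics/c2.png

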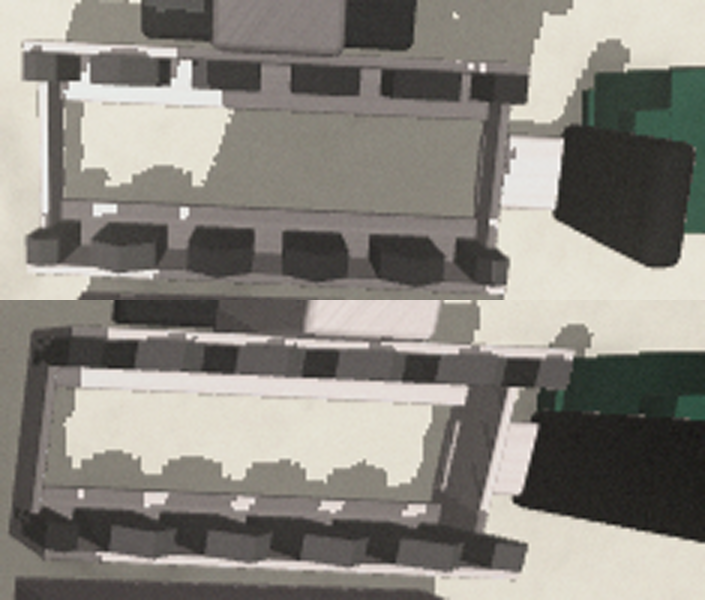

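The rack shows as a frame with six dark tooth blocks on each long rail, and the vise sits just outside the handle. I'll flip the wrist so the camera stays clear of the column, then take two close views of the rack.

```bash
M="python3 -m creep"
for i in 1 2 3 4 5 6 7; do $M '[[0,0,0,0,0,-0.3],[0,0,0,0,0,-0.6],[0,0,0,0,0,-0.9],[0,0,0,0,0,-0.9]]'|sed -n 3p; done
python3 - <<'E'
from h import *
to([.635,-.16,.27],[180,0,176])
E
```

```text
eef_rot: [180.0, 0.0, 21.9]
eef_rot: [180.0, 0.0, 47.5]
eef_rot: [180.0, 0.0, 73.1]
eef_rot: [-180.0, 0.0, 98.9]
eef_rot: [-180.0, -0.0, 124.6]
eef_rot: [-180.0, 0.0, 150.3]
eef_rot: [-180.0, -0.0, 176.1]
rows [-0.254 -1.443  0.782] [-0.    -0.     0.003] now [0.6164 0.0149 0.3639] [-180.    -0.   176.1] clk 6.8
```

```bash
M="python3 -m creep"
$M '[[0,-0.4,0,0,0,0],[-0.1,-0.8,0,0,0,0],[-0.2,-0.95,0.2,0,0,0],[-0.25,-0.95,0.5,0,0,0],[-0.25,-0.95,0.8,0,0,0],[-0.25,-0.95,0.8,0,0,0]]'|sed -n 2p
python3 - <<'E'
from h import *
snap("wrist","w3")
E
$M '[[0,-0.4,0,0,0,0],[0,-0.8,0,0,0,0],[0,-1,0,0,0,0],[0,-1,0,0,0,0],[0,-1,0,0,0,0]]'|sed -n 2p
python3 - <<'E'
from h import *
im4,_=snap("wrist","w4")
im3,_=load("w3")
cv2.imwrite("pics/c3.png",np.vstack([cv2.resize(im3[0:230],None,fx=1.25,fy=1.25),cv2.resize(im4[0:230],None,fx=1.25,fy=1.25)]))
E
```

```text
position: [0.6383, -0.1006, 0.2627]
position: [0.6326, -0.2204, 0.2702]
```

View pics/c3.png

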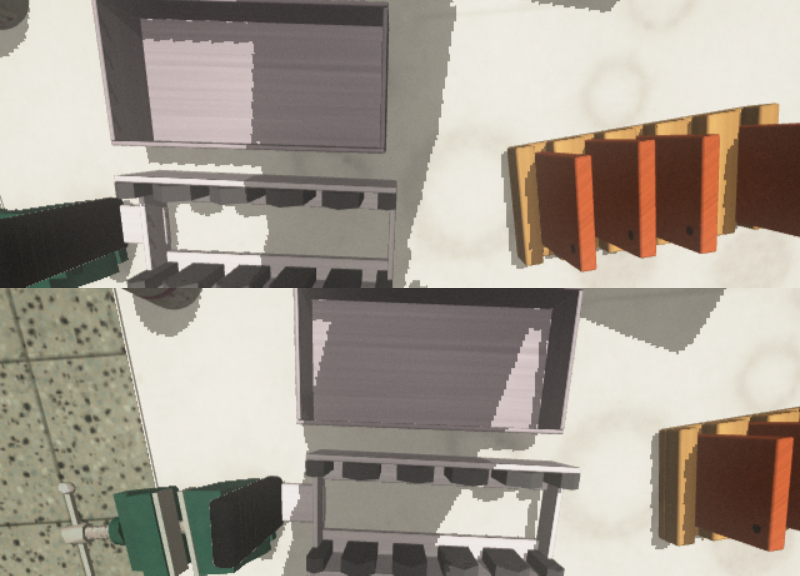

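Close views: the rack's front rail runs from (116,177) to (397,182) in the upper half and from (308,461) to (580,470) in the lower half, and the tooth blocks leave five gaps. I'll zoom in to pick corners.

```bash
python3 - <<'E'
from h import *
im3,_=load("w3");im4,_=load("w4")
a=cv2.resize(im3[125:235,80:330],None,fx=3.2,fy=2.7,interpolation=cv2.INTER_CUBIC)
b=cv2.resize(im4[125:235,230:480],None,fx=3.2,fy=2.7,interpolation=cv2.INTER_CUBIC)
c=np.vstack([a,b]); c=np.clip(c.astype(float)*1.6+15,0,255).astype(np.uint8); print(c.shape)
cv2.imwrite("pics/c4.png",c)
E
```

```text
(594, 800, 3)
```

View pics/c4.png

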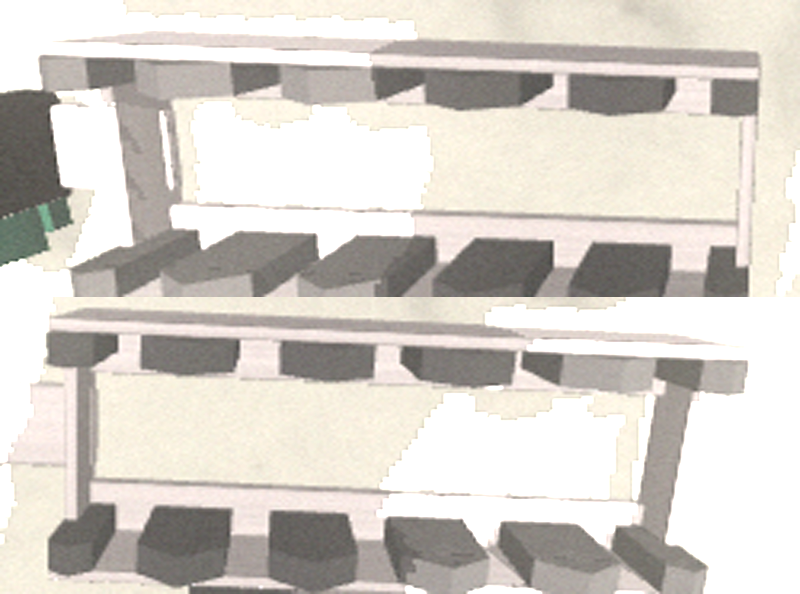

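```bash
python3 - <<'E'
from h import *
_,p3=load("w3");_,p4=load("w4");_,p1=load("w1")
print(p3["eye"],p4["eye"])
u3=lambda X,Y:(80+X/3.2,125+Y/2.7); u4=lambda X,Y:(230+X/3.2,125+(Y-297)/2.7)
P={}
for n,a,b in [("fR(-y)",(40,42),(48,319)),("fL(+y)",(760,54),(748,349)),
  ("rearblk0 tip-left front",(72,270),(50,545)),("rear blk5 left?",(711,247),(616,528)),
  ("rear blk1 back-mid",(175,272),(150,507)),
  ("b2 frontleft",(362,237),(271,512)),("b2 frontright",(437,237),(349,514)),
  ("b3 fl",(472,240),(387,518)),("b3 fr",(553,242),(462,521)),
  ("bar rear L",(738,221),(640,501)),("bar rear R",(172,206),(92,482))]:
    X,r=tri([(p3,u3(*a)),(p4,u4(*b))]); P[n]=X; print(n,X.round(4),np.round(r,4))
d=P["fL(+y)"]-P["fR(-y)"]; print(d, np.linalg.norm(d),"lift yaw",np.degrees(np.arctan2(-d[0],d[1])))
E
```

```text
[ 0.57222232 -0.0960797   0.33231958] [ 0.56571557 -0.21615551  0.33901642]
fR(-y) [ 0.5823 -0.2751  0.0622] [0.0001 0.0001]
fL(+y) [ 0.6008 -0.0963  0.0613] [0.0022 0.0022]
rearblk0 tip-left front [ 0.653  -0.2828  0.0638] [0.0004 0.0004]
rear blk5 left? [ 0.6716 -0.116   0.0194] [0.0005 0.0005]
rear blk1 back-mid [ 0.6483 -0.2542  0.0652] [0.0061 0.0061]
b2 frontleft [ 0.6603 -0.2234  0.0162] [0.0003 0.0003]
b2 frontright [ 0.6613 -0.1991  0.0198] [0. 0.]
b3 fl [ 0.6624 -0.1877  0.0231] [0.0002 0.0002]
b3 fr [ 0.666  -0.1641  0.0197] [0.0003 0.0003]
bar rear L [ 0.6635 -0.1071  0.0145] [0.0002 0.0002]
bar rear R [ 0.6442 -0.2778  0.0192] [0.0001 0.0001]
[ 0.01845744  0.178806   -0.00088359] 0.17975829415280012 lift yaw -5.89354504201873
```

Results so far:
- **Tiles:** tops at (0.625,0.014), (0.619,0.049), (0.619,0.086) and (0.617,0.157), height about 0.089, yaw 5.5°.
- **Lift:** origin about (0.634,-0.190), yaw -6.1°.

Going for the first tile.

```bash
M="python3 -m creep"
$M '[[0.05,0.4,0,0,0,0],[0.1,0.8,0,0,0,0],[0.1,0.97,0,0,0,0],[0.1,0.97,0,0,0,0]]' 27 60|sed -n 2p
$M '[[0.05,0.4,0.1,0,0,-0.2],[0.1,0.8,0.2,0,0,-0.33],[0.1,0.97,0.3,0,0,-0.33],[0.1,0.97,0.3,0,0,-0.33],[0.1,0.97,0.3,0,0,-0.33]]'|sed -n 2,5p
python3 - <<'E'
from h import *
to([.625,.0140,.127],[180,0,-174.5])
E
```

```text
position: [0.6276, -0.0992, 0.2693]
position: [0.6224, 0.0134, 0.2325]
eef_rot: [-180.0, 0.0, -174.0]
ft_force: [0.2, -0.2, 1.1]
gripper_width: 0.0231
rows [-0.021  0.003  0.879] [-0.001  0.001  0.018] now [0.6224 0.0134 0.2325] [-1.7998e+02  3.0000e-02 -1.7398e+02] clk 8.9
```

```bash
cat >> h.py <<'E'
def tops(im,p,z=.09):
    hsv=cv2.cvtColor(im,cv2.COLOR_BGR2HSV)
    m=((hsv[...,0]<12)&(hsv[...,1]>150)&(hsv[...,2]>150)).astype(np.uint8)
    for k in cv2.findContours(m,cv2.RETR_EXTERNAL,cv2.CHAIN_APPROX_NONE)[0]:
        if cv2.contourArea(k)<200: continue
        (cx,cy),wh,a=cv2.minAreaRect(k); b=cv2.boxPoints(((cx,cy),wh,a))
        e=sorted([(np.linalg.norm(b[i]-b[(i+1)%4]),(b[i]+b[(i+1)%4])/2) for i in range(4)],key=lambda t:t[0])[:2]
        q=onz(p,np.array([[cx,cy],e[0][1],e[1][1]]),z); d=q[1]-q[2]
        print((round(cx),round(cy)),np.sort(wh).round(1),"xy",q[0].round(4),"len",np.linalg.norm(d).round(4),"yaw",np.degrees(np.arctan(d[1]/d[0])).round(2))
E
python3 - <<'E'
from h import *
im,p=snap("wrist","w5"); tops(im,p)
E
```

```text
(530, 221) [13.8 99.8] xy [0.6134 0.1561] len 0.0692 yaw 5.25
(424, 213) [14.3 99.5] xy [0.6153 0.0848] len 0.069 yaw 5.75
(370, 205) [14.7 94.1] xy [0.6134 0.0485] len 0.0646 yaw 5.18
```

```bash
M="python3 -m creep"
$M '[[-0.02,0,0.3,0,0,0.02],[-0.02,0,0.6,0,0,0.02],[-0.02,0,0.8,0,0,0.02],[-0.02,0,0.88,0,0,0.02],[-0.02,0,0.88,0,0,0.02],[-0.02,0,0.88,0,0,0.02]]' && $M '[[0,0,0,0,0,0],[0,0,0,0,0,0],[0,0,0,0,0,0],[0,0,0,0,0,0],[0,0,0,0,0,0]]' 0 40
$M '[[0,0,-0.1,0,0,0],[0,0,-0.3,0,0,0],[0,0,-0.6,0,0,0],[0,0,-0.85,0,0,0],[0,0,-0.95,0,0,0],[0,0,-0.95,0,0,0]]'
python3 - <<'E'
from h import *
yaw=np.radians(-6.1); o=np.array([.634,-.190])
for i in range(5): print(i,(o+(-.072+.036*i)*np.array([-np.sin(yaw),np.cos(yaw)])).round(4))
to([.634-.6215+.6235+.0076-.0004*0,-.190+.0715,.24],[180,0,173.9])
E
```

```text
clock: 9.55
position: [0.6254, 0.0131, 0.1279]
eef_rot: [-180.0, 0.1, -174.6]
ft_force: [-0.1, 0.3, -0.8]
gripper_width: 0.0232
grip_force: 0.0
clock: 10.05
position: [0.6254, 0.0135, 0.1281]
eef_rot: [-180.0, 0.2, -174.5]
ft_force: [-0.7, 0.1, 7.3]
gripper_width: 0.0094
grip_force: 42.0
clock: 10.65
position: [0.625, 0.0137, 0.2423]
eef_rot: [-180.0, 0.2, -174.5]
ft_force: [0.5, 0.0, -0.9]
gripper_width: 0.0094
grip_force: 40.8
0 [ 0.6263 -0.2616]
1 [ 0.6302 -0.2258]
2 [ 0.634 -0.19 ]
3 [ 0.6378 -0.1542]
4 [ 0.6417 -0.1184]
rows [-0.049 -1.112  0.02 ] [-0.     0.007  0.404] now [0.625  0.0137 0.2423] [-179.98    0.19 -174.54] clk 10.65
```

```bash
M="python3 -m creep"
$M '[[0,-0.3,0,0,0,0],[-0.03,-0.6,0,0,0,0.1],[-0.06,-0.9,0,0,0,0.3],[-0.06,-0.98,0,0,0,0.4],[-0.06,-0.98,0,0,0,0.4]]'|sed -n 2,3p
python3 - <<'E'
from h import *
to([.6454,-.1184,.23],[180,0,173.9])
E
```

```text
position: [0.6426, -0.1042, 0.2382]
eef_rot: [180.0, -0.2, 173.8]
rows [-0.036 -0.115  0.068] [ 0.001 -0.006 -0.002] now [ 0.6426 -0.1042  0.2382] [ 1.7998e+02 -1.7000e-01  1.7383e+02] clk 11.15
```

```bash
M="python3 -m creep"
$M '[[-0.03,-0.08,0.1,0,0,0],[-0.03,-0.115,0.1,0,0,0],[-0.03,-0.115,0.1,0,0,0],[-0.03,-0.115,0.1,0,0,0]]'|sed -n 2,3p
python3 - <<'E'
from h import *
im,p=snap("wrist","w6")
to([.6454,-.1184,.23],[180,0,173.9])
show(im,"c6",180,100,480,300,2.6)
print(proj(p,[[.6417+.038*.9943*s,-.1184-.038*.106*s,.062] for s in(-1,0,1)]))
E
```

```text
position: [0.6452, -0.1163, 0.2283]
eef_rot: [180.0, -0.0, 174.0]
rows [-0.003 -0.017 -0.013] [0.    0.001 0.005] now [ 0.6452 -0.1163  0.2285] [1.8000e+02 2.0000e-02 1.7405e+02] clk 11.6
[[312.47555733 146.02158894]
 [312.4729162  198.45073049]
 [312.4704841  246.73023629]]
```

View pics/c6.png

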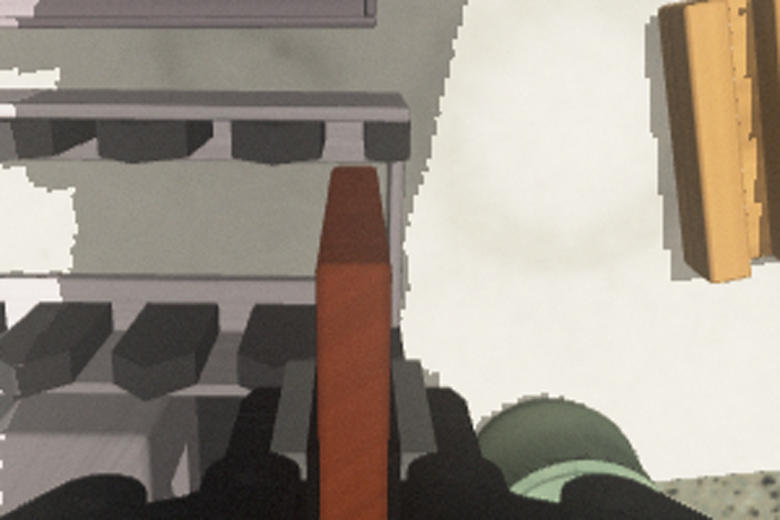

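The held tile's lower edge is at crop columns 332–378, and guide 4's gap in the front rail is at 325–365. So the tile is about 2.5 mm too far to +y. I'll check x as well.

```bash
python3 - <<'E'
from h import *
_,p=load("w6")
z=.2285-.128+.010
print("tile front bottom",onz(p,(316.5,164.2),z),"rail inner",onz(p,(312.7,145.6),.062),onz(p,(312.7,145.6),.065),"block tip front",onz(p,(287,161.5),.062))
E
```

```text
tile front bottom [[ 0.60906616 -0.11220047]] rail inner [[ 0.60364165 -0.11418484]] [[ 0.6033234  -0.11412574]] block tip front [[ 0.61287542 -0.13347227]]
```

```bash
M="python3 -m creep"
$M '[[0.016,-0.018,0,0,0,0],[0.016,-0.018,0.15,0,0,0],[0.016,-0.018,0.3,0,0,0],[0.016,-0.018,0.38,0,0,0],[0.016,-0.018,0.45,0,0,0],[0.016,-0.018,0.5,0,0,0],[0.016,-0.018,0.55,0,0,0],[0.016,-0.018,0.6,0,0,0],[0.016,-0.018,0.65,0,0,0],[0.016,-0.018,0.65,0,0,0]]'|sed -n 2,4p
$M '[[0,0,0.04,0,0,0],[0,0,0.08,0,0,0],[0,0,0.09,0,0,0],[0,0,0.09,0,0,0]]'|sed -n 2,4p
```

```text
position: [0.6428, -0.1187, 0.1494]
eef_rot: [180.0, -0.1, 174.0]
ft_force: [-0.2, 0.0, -0.8]
position: [0.643, -0.1187, 0.1393]
eef_rot: [180.0, -0.0, 174.0]
ft_force: [0.3, 0.6, -0.4]
```

```bash
M="python3 -m creep"
$M '[[0,0,0.01,0,0,0],[0,0,0.017,0,0,0],[0,0,0.017,0,0,0]]'|sed -n 2,4p
$M '[[0,0,0.01,0,0,0],[0,0,0.017,0,0,0],[0,0,0.017,0,0,0]]'|sed -n 2,4p
$M '[[0,0,0.01,0,0,0],[0,0,0.01,0,0,0],[0,0,0.01,0,0,0]]'|sed -n 2,4p
```

```text
position: [0.6432, -0.1188, 0.1381]
eef_rot: [-180.0, 0.0, 174.0]
ft_force: [-1.9, 1.1, 5.1]
position: [0.6433, -0.1188, 0.138]
eef_rot: [-180.0, 0.1, 174.0]
ft_force: [-10.9, 1.5, 22.6]
position: [0.6433, -0.1188, 0.1379]
eef_rot: [-180.0, 0.1, 174.0]
ft_force: [-17.5, 3.6, 30.8]
```

```bash
M="python3 -m creep"
$M '[[0,0,-0.03,0,0,0],[0,0,-0.04,0,0,0]]'|sed -n 2,4p
$M '[[0,0,0,0,0,0],[0,0,0,0,0,0],[0,0,0,0,0,0],[0,0,0,0,0,0]]' 27|sed -n 2,6p
$M '[[0,0,-0.1,0,0,0],[0,0,-0.3,0,0,0],[0,0,-0.6,0,0,0],[0,0,-0.8,0,0,0],[0,0,-0.85,0,0,0],[0,0,-0.85,0,0,0]]'|sed -n 2p
python3 - <<'E'
from h import *
im,p=snap("wrist","w7"); tops(im,p,.1)
to([.6172,.0493,.240],[180,0,-174.5])
E
```

```text
position: [0.6431, -0.1188, 0.1395]
eef_rot: [-180.0, 0.0, 174.0]
ft_force: [-0.1, -0.2, -0.2]
position: [0.643, -0.1187, 0.1387]
eef_rot: [180.0, -0.0, 174.0]
ft_force: [0.1, 0.8, -0.6]
gripper_width: 0.0233
grip_force: 0.0
position: [0.6431, -0.1188, 0.2421]
(564, 142) [ 14. 105.] xy [0.6138 0.0404] len 0.0664 yaw 5.2
(621, 137) [ 14.9 105.6] xy [0.6137 0.0752] len 0.0662 yaw 5.62
rows [0.359 1.37  0.005] [ 0.    -0.001 -0.402] now [ 0.6428 -0.1187  0.2406] [ 1.8000e+02 -2.0000e-02  1.7399e+02] clk 15.15
```

```bash
M="python3 -m creep"
$M '[[0.1,0.4,0,0,0,0],[0.2,0.7,0,0,0,0],[0.2,0.7,0,0,0,0],[0.2,0.7,0,0,0,0]]'|sed -n 2p
$M '[[0.07,0.3,0,0,0,-0.15],[0.14,0.6,0,0,0,-0.3],[0.144,0.67,0,0,0,-0.4],[0.144,0.67,0,0,0,-0.4],[0.144,0.67,0,0,0,-0.4],[0.144,0.67,0,0,0,-0.4]]'|sed -n 2,3p
python3 - <<'E'
from h import *
to([.619,.0493,.128],[180,0,-174.5])
E
```

```text
position: [0.6276, -0.0321, 0.2398]
position: [0.6193, 0.0477, 0.2406]
eef_rot: [-180.0, -0.0, -174.7]
rows [0.001 0.014 0.938] [-0.    -0.001 -0.007] now [0.6193 0.0477 0.2406] [-1.800e+02 -3.000e-02 -1.747e+02] clk 16.15
```

```bash
M="python3 -m creep"
$M '[[0,0.013,0.3,0,0,0],[0,0.013,0.6,0,0,0],[0,0.013,0.85,0,0,0],[0,0.013,0.938,0,0,0],[0,0.013,0.938,0,0,0],[0,0.013,0.938,0,0,0]]'|sed -n 2,3p && $M '[[0,0,0,0,0,0],[0,0,0,0,0,0],[0,0,0,0,0,0],[0,0,0,0,0,0],[0,0,0,0,0,0]]' 0 40|sed -n 2,6p
$M '[[0,0,-0.1,0,0,0],[0,0,-0.3,0,0,0],[0,0,-0.6,0,0,0],[0,0,-0.85,0,0,0],[0,0,-0.95,0,0,0],[0,0,-0.95,0,0,0]]'|sed -n 2,5p
python3 - <<'E'
from h import *
to([.6392,-.1545,.24],[180,0,174])
E
```

```text
position: [0.6197, 0.0503, 0.13]
eef_rot: [-180.0, 0.1, -174.6]
position: [0.6197, 0.0506, 0.1303]
eef_rot: [-180.0, 0.2, -174.5]
ft_force: [-1.1, -0.9, 7.2]
gripper_width: 0.0096
grip_force: 41.1
position: [0.6193, 0.0507, 0.2445]
eef_rot: [-180.0, 0.2, -174.5]
ft_force: [0.9, -0.1, -1.1]
gripper_width: 0.0095
rows [-0.002 -1.718  0.038] [0.    0.007 0.4  ] now [0.6193 0.0507 0.2445] [-179.99    0.19 -174.54] clk 17.85
```

```bash
M="python3 -m creep"
$M '[[0,-0.4,0,0,0,0],[0,-0.8,0,0,0,0.1],[0,-0.9,0,0,0,0.3],[0,-0.9,0,0,0,0.4],[0,-0.9,0,0,0,0.4],[0,-0.9,0,0,0,0.4]]'|sed -n 2,3p
python3 - <<'E'
from h import *
to([.6397,-.1545,.23],[180,0,174])
E
```

```text
position: [0.629, -0.0566, 0.2412]
eef_rot: [180.0, -0.1, 174.1]
rows [-0.173 -0.803  0.093] [ 0.    -0.004  0.004] now [ 0.629  -0.0566  0.2412] [ 1.7999e+02 -1.1000e-01  1.7411e+02] clk 18.45
```

```bash
M="python3 -m creep"
$M '[[-0.08,-0.4,0,0,0,0],[-0.17,-0.75,0,0,0,0],[-0.173,-0.803,0.09,0,0,0],[-0.173,-0.803,0.09,0,0,0],[-0.173,-0.803,0.09,0,0,0],[-0.173,-0.803,0.09,0,0,0]]'|sed -n 2,3p
python3 - <<'E'
from h import *
im,p=snap("wrist","w8"); tops(im,p,.1)
to([.6397,-.1545,.15],[180,0,174])
E
```

```text
position: [0.64, -0.1534, 0.232]
eef_rot: [180.0, 0.0, 174.1]
(369, 236) [11.5 41.1] xy [ 0.6561 -0.1203] len 0.0282 yaw -6.78
rows [ 0.002 -0.008  0.684] [0.    0.001 0.004] now [ 0.64   -0.1535  0.2321] [1.8000e+02 3.0000e-02 1.7411e+02] clk 19.1
```

```bash
M="python3 -m creep"
$M '[[0.002,-0.006,0,0,0,0],[0.002,-0.006,0.15,0,0,0],[0.002,-0.006,0.3,0,0,0],[0.002,-0.006,0.38,0,0,0],[0.002,-0.006,0.45,0,0,0],[0.002,-0.006,0.5,0,0,0],[0.002,-0.006,0.55,0,0,0],[0.002,-0.006,0.6,0,0,0],[0.002,-0.006,0.65,0,0,0],[0.002,-0.006,0.67,0,0,0],[0.002,-0.006,0.67,0,0,0]]'|sed -n 2,4p
$M '[[0,0,0.04,0,0,0],[0,0,0.06,0,0,0],[0,0,0.07,0,0,0],[0,0,0.07,0,0,0]]'|sed -n 2,4p
```

```text
position: [0.6394, -0.1556, 0.1509]
eef_rot: [180.0, -0.0, 174.0]
ft_force: [0.4, 0.3, -0.6]
position: [0.6395, -0.1556, 0.1427]
eef_rot: [180.0, -0.0, 174.0]
ft_force: [-0.8, 0.8, -1.2]
```

```bash
M="python3 -m creep"
$M '[[0,0,0.01,0,0,0],[0,0,0.02,0,0,0],[0,0,0.022,0,0,0],[0,0,0.022,0,0,0]]'|sed -n 2,4p
$M '[[0,0,0.01,0,0,0],[0,0,0.01,0,0,0],[0,0,0.01,0,0,0]]'|sed -n 2,4p
```

```text
position: [0.6396, -0.1556, 0.1404]
eef_rot: [-180.0, 0.0, 174.0]
ft_force: [-0.3, -0.6, 1.8]
position: [0.6396, -0.1556, 0.1403]
eef_rot: [-180.0, 0.0, 174.0]
ft_force: [-5.3, 0.8, 12.3]
```

```bash
M="python3 -m creep"
$M '[[0,0,-0.01,0,0,0],[0,0,-0.014,0,0,0]]'|sed -n 4p
$M '[[0,0,0,0,0,0],[0,0,0,0,0,0],[0,0,0,0,0,0],[0,0,0,0,0,0]]' 27|sed -n 2,5p
$M '[[0,0,-0.1,0,0,0],[0,0,-0.3,0,0,0],[0,0,-0.6,0,0,0],[0,0,-0.8,0,0,0],[0,0,-0.83,0,0,0],[0,0,-0.83,0,0,0]]'|sed -n 2p
$M '[[0.1,0.4,0,0,0,0],[0.2,0.8,0,0,0,0],[0.2,1,0,0,0,0],[0.2,1,0,0,0,0],[0.2,1,0,0,0,0]]'|sed -n 2p
python3 - <<'E'
from h import *
im,p=snap("wrist","w9"); tops(im,p,.09)
to([.619,.0862,.240],[180,0,-174.5])
E
```

```text
ft_force: [-0.0, 0.1, -0.7]
position: [0.6395, -0.1556, 0.1406]
eef_rot: [180.0, -0.0, 174.0]
ft_force: [-0.3, 0.6, 0.3]
gripper_width: 0.0233
position: [0.6396, -0.1556, 0.2413]
position: [0.628, -0.0336, 0.2393]
(138, 242) [14.1 97.4] xy [ 0.6383 -0.1602] len 0.0728 yaw -6.32
(491, 174) [ 14.7 100.2] xy [0.6153 0.0845] len 0.0688 yaw 5.56
(601, 160) [ 14.4 103.3] xy [0.613  0.1561] len 0.0694 yaw 5.44
rows [ 0.18   0.991 -0.005] [-0.    -0.003 -0.402] now [ 0.628  -0.0343  0.2394] [-1.7999e+02 -8.0000e-02  1.7398e+02] clk 23.05
```

```bash
M="python3 -m creep"
$M '[[0.1,0.4,0,0,0,-0.1],[0.18,0.8,0,0,0,-0.3],[0.18,0.99,0,0,0,-0.4],[0.18,0.99,0,0,0,-0.4],[0.18,0.99,0,0,0,-0.4],[0.18,0.99,0,0,0,-0.4],[0.18,0.99,0,0,0,-0.4]]'|sed -n 2,3p
python3 - <<'E'
from h import *
to([.619,.0862,.128],[180,0,-174.5])
E
```

```text
position: [0.6193, 0.0852, 0.2401]
eef_rot: [-180.0, -0.0, -174.7]
rows [0.001 0.008 0.935] [-0.    -0.001 -0.006] now [0.6193 0.0852 0.2401] [-1.8000e+02 -1.0000e-02 -1.7468e+02] clk 23.75
```

```bash
M="python3 -m creep"
$M '[[0,0.006,0.3,0,0,0],[0,0.006,0.6,0,0,0],[0,0.006,0.85,0,0,0],[0,0.006,0.935,0,0,0],[0,0.006,0.935,0,0,0],[0,0.006,0.935,0,0,0]]'|sed -n 2,4p && $M '[[0,0,0,0,0,0],[0,0,0,0,0,0],[0,0,0,0,0,0],[0,0,0,0,0,0],[0,0,0,0,0,0]]' 0 40|sed -n 2,6p
$M '[[0,0,-0.1,0,0,0],[0,0,-0.3,0,0,0],[0,0,-0.6,0,0,0],[0,0,-0.85,0,0,0],[0,0,-0.93,0,0,0],[0,0,-0.93,0,0,0]]'|sed -n 2,5p
$M '[[0,-0.4,0,0,0,0],[0,-0.8,0,0,0,0],[0,-1,0,0,0,0],[0,-1,0,0,0,0],[0,-1,0,0,0,0],[0,-1,0,0,0,0]]'|sed -n 2,3p
python3 - <<'E'
from h import *
to([.636,-.191,.235],[180,0,174])
E
```

```text
position: [0.6198, 0.0871, 0.1297]
eef_rot: [-180.0, 0.1, -174.6]
ft_force: [0.5, -0.2, 0.0]
position: [0.6198, 0.0873, 0.1299]
eef_rot: [-180.0, 0.2, -174.5]
ft_force: [-0.5, -0.9, 7.6]
gripper_width: 0.0093
grip_force: 45.1
position: [0.6193, 0.0875, 0.2414]
eef_rot: [180.0, 0.2, -174.5]
ft_force: [-0.3, 0.4, -0.8]
gripper_width: 0.0093
position: [0.6303, -0.031, 0.2388]
eef_rot: [180.0, -0.1, -174.5]
rows [ 0.08  -1.332  0.031] [ 0.001 -0.003  0.402] now [ 0.6303 -0.031   0.2388] [ 1.7997e+02 -8.0000e-02 -1.7449e+02] clk 26.05
```

```bash
M="python3 -m creep"
$M '[[0.05,-0.4,0,0,0,0.1],[0.08,-0.8,0,0,0,0.3],[0.08,-0.95,0,0,0,0.4],[0.08,-0.95,0,0,0,0.4],[0.08,-0.95,0,0,0,0.4],[0.08,-0.95,0,0,0,0.4]]'|sed -n 2,3p
python3 - <<'E'
from h import *
to([.636,-.191,.23],[180,0,174])
E
```

```text
position: [0.6319, -0.1447, 0.2396]
eef_rot: [180.0, -0.0, 174.2]
rows [-0.073 -0.381  0.08 ] [ 0.001 -0.001  0.005] now [ 0.6319 -0.1447  0.2396] [ 1.7998e+02 -2.0000e-02  1.7415e+02] clk 26.65
```

```bash
M="python3 -m creep"
$M '[[-0.05,-0.3,0,0,0,0],[-0.073,-0.375,0.08,0,0,0.005],[-0.073,-0.375,0.08,0,0,0.005],[-0.073,-0.375,0.08,0,0,0.005],[-0.073,-0.375,0.08,0,0,0.005],[-0.073,-0.375,0.08,0,0,0.005]]'|sed -n 2,3p
python3 - <<'E'
from h import *
im,p=snap("wrist","w10"); tops(im,p,.1)
to([.636,-.191,.15],[180,0,174])
E
```

```text
position: [0.6359, -0.1912, 0.2305]
eef_rot: [180.0, 0.0, 173.9]
(430, 211) [ 15.  105.4] xy [ 0.6389 -0.1197] len 0.0688 yaw -5.7
rows [-0.     0.003  0.671] [-0.     0.001 -0.003] now [ 0.6359 -0.1913  0.2305] [-1.8000e+02  3.0000e-02  1.7391e+02] clk 27.3
```

```bash
M="python3 -m creep"
$M '[[0,0.002,0.15,0,0,0],[0,0.002,0.3,0,0,0],[0,0.002,0.38,0,0,0],[0,0.002,0.45,0,0,0],[0,0.002,0.5,0,0,0],[0,0.002,0.55,0,0,0],[0,0.002,0.6,0,0,0],[0,0.002,0.65,0,0,0],[0,0.002,0.67,0,0,0],[0,0.002,0.67,0,0,0]]'|sed -n 2,4p
$M '[[0,0,0.04,0,0,0],[0,0,0.06,0,0,0],[0,0,0.07,0,0,0],[0,0,0.07,0,0,0]]'|sed -n 2,4p
$M '[[0,0,0.01,0,0,0],[0,0,0.02,0,0,0],[0,0,0.025,0,0,0],[0,0,0.025,0,0,0]]'|sed -n 2,4p
```

```text
position: [0.6357, -0.1918, 0.1492]
eef_rot: [180.0, -0.0, 173.9]
ft_force: [-0.3, 1.6, -1.3]
position: [0.6358, -0.1918, 0.1411]
eef_rot: [180.0, -0.0, 173.9]
ft_force: [0.2, 2.9, -2.2]
position: [0.6359, -0.1919, 0.1399]
eef_rot: [-180.0, 0.0, 173.9]
ft_force: [-7.3, 4.2, 13.4]
```

```bash
M="python3 -m creep"
$M '[[0,0,-0.015,0,0,0],[0,0,-0.018,0,0,0]]'|sed -n 4p
$M '[[0,0,0,0,0,0],[0,0,0,0,0,0],[0,0,0,0,0,0],[0,0,0,0,0,0]]' 27|sed -n 2,5p
$M '[[0,0,-0.1,0,0,0],[0,0,-0.3,0,0,0],[0,0,-0.6,0,0,0],[0,0,-0.8,0,0,0],[0,0,-0.83,0,0,0],[0,0,-0.83,0,0,0]]'|sed -n 2p
for i in 1 2; do $M '[[0.1,0.4,0,0,0,0],[0.18,0.8,0,0,0,0],[0.18,1,0,0,0,0],[0.18,1,0,0,0,0],[0.18,1,0,0,0,0]]'|sed -n 2p; done
python3 - <<'E'
from h import *
im,p=snap("wrist","w11"); tops(im,p,.09)
to([.617,.1575,.240],[180,0,-174.5])
E
```

```text
ft_force: [-0.3, 3.5, -0.1]
position: [0.6358, -0.192, 0.1403]
eef_rot: [-180.0, -0.0, 173.8]
ft_force: [-0.7, 0.2, 0.0]
gripper_width: 0.0228
position: [0.6359, -0.1919, 0.2411]
position: [0.627, -0.0701, 0.239]
position: [0.6186, 0.0503, 0.2394]
(75, 267) [13.8 95.3] xy [ 0.6433 -0.1262] len 0.0736 yaw -5.76
(22, 267) [13.6 95.8] xy [ 0.6389 -0.1637] len 0.0733 yaw -6.35
(473, 186) [14.2 98.2] xy [0.6134 0.1566] len 0.0688 yaw 5.43
rows [ 0.111  0.89  -0.004] [-0.001 -0.002 -0.409] now [0.6186 0.0499 0.2395] [-1.7998e+02 -4.0000e-02  1.7378e+02] clk 31.35
```

```bash
M="python3 -m creep"
$M '[[0.06,0.4,0,0,0,-0.1],[0.11,0.8,0,0,0,-0.3],[0.11,0.885,0,0,0,-0.41],[0.11,0.885,0,0,0,-0.41],[0.11,0.885,0,0,0,-0.41],[0.11,0.885,0,0,0,-0.41],[0.11,0.885,0,0,0,-0.41]]'|sed -n 2,3p
python3 - <<'E'
from h import *
to([.617,.1575,.128],[180,0,-174.5])
E
```

```text
position: [0.617, 0.1569, 0.2401]
eef_rot: [-180.0, 0.0, -174.6]
rows [-0.     0.005  0.934] [-0.     0.    -0.002] now [0.617  0.1569 0.2401] [-179.99    0.   -174.55] clk 32.05
```

```bash
M="python3 -m creep"
$M '[[0,0,0.3,0,0,0],[0,0,0.6,0,0,0],[0,0,0.85,0,0,0],[0,0,0.934,0,0,0],[0,0,0.934,0,0,0],[0,0,0.934,0,0,0]]'|sed -n 2,4p && $M '[[0,0,0,0,0,0],[0,0,0,0,0,0],[0,0,0,0,0,0],[0,0,0,0,0,0],[0,0,0,0,0,0]]' 0 40|sed -n 2,6p
$M '[[0,0,-0.1,0,0,0],[0,0,-0.3,0,0,0],[0,0,-0.6,0,0,0],[0,0,-0.85,0,0,0],[0,0,-0.93,0,0,0],[0,0,-0.93,0,0,0]]'|sed -n 2,5p
$M '[[0,-0.4,0,0,0,0],[0,-0.8,0,0,0,0],[0,-1,0,0,0,0],[0,-1,0,0,0,0],[0,-1,0,0,0,0],[0,-1,0,0,0,0]]'|sed -n 2,3p
$M '[[0,-0.4,0,0,0,0],[0,-0.8,0,0,0,0],[0,-1,0,0,0,0],[0,-1,0,0,0,0],[0,-1,0,0,0,0],[0,-1,0,0,0,0]]'|sed -n 2,3p
python3 - <<'E'
from h import *
to([.632,-.2265,.235],[180,0,174])
E
```

```text
position: [0.6175, 0.1582, 0.1296]
eef_rot: [180.0, 0.1, -174.4]
ft_force: [-0.2, -0.4, 0.6]
position: [0.6175, 0.1585, 0.13]
eef_rot: [180.0, 0.2, -174.4]
ft_force: [0.1, -0.5, 7.2]
gripper_width: 0.0096
grip_force: 40.7
position: [0.617, 0.1584, 0.2414]
eef_rot: [180.0, 0.2, -174.4]
ft_force: [0.3, -0.0, -1.2]
gripper_width: 0.0095
position: [0.6282, 0.0399, 0.2387]
eef_rot: [180.0, -0.1, -174.3]
position: [0.6403, -0.0788, 0.2394]
eef_rot: [180.0, -0.0, -174.3]
rows [ 0.191 -1.218  0.036] [ 0.    -0.001  0.408] now [ 0.6403 -0.0788  0.2394] [ 1.7999e+02 -2.0000e-02 -1.7430e+02] clk 34.95
```

```bash
M="python3 -m creep"
$M '[[0.05,-0.4,0,0,0,0.1],[0.13,-0.7,0,0,0,0.3],[0.13,-0.8,0,0,0,0.405],[0.13,-0.8,0,0,0,0.405],[0.13,-0.8,0,0,0,0.405],[0.13,-0.8,0,0,0,0.405]]'|sed -n 2,3p
python3 - <<'E'
from h import *
to([.632,-.2265,.23],[180,0,174])
E
```

```text
position: [0.6343, -0.1758, 0.2396]
eef_rot: [180.0, -0.0, 174.2]
rows [-0.024 -0.422  0.08 ] [ 0.    -0.     0.006] now [ 0.6343 -0.1758  0.2396] [179.99  -0.   174.18] clk 35.55
```

```bash
M="python3 -m creep"
$M '[[-0.02,-0.3,0,0,0,0],[-0.024,-0.417,0.08,0,0,0.006],[-0.024,-0.417,0.08,0,0,0.006],[-0.024,-0.417,0.08,0,0,0.006],[-0.024,-0.417,0.08,0,0,0.006],[-0.024,-0.417,0.08,0,0,0.006]]'|sed -n 2,3p
python3 - <<'E'
from h import *
im,p=snap("wrist","w12"); tops(im,p,.1)
to([.632,-.2265,.15],[180,0,174])
E
```

```text
position: [0.6319, -0.2266, 0.2303]
eef_rot: [-180.0, 0.0, 173.9]
(486, 212) [ 14.8 106.3] xy [ 0.6391 -0.1202] len 0.0691 yaw -6.15
(430, 211) [ 15.2 105.5] xy [ 0.6347 -0.1555] len 0.0689 yaw -5.82
rows [-0.     0.003  0.669] [-0.     0.001 -0.004] now [ 0.6319 -0.2268  0.2303] [-1.8000e+02  2.0000e-02  1.7388e+02] clk 36.2
```

```bash
M="python3 -m creep"
$M '[[0,0.003,0.15,0,0,0],[0,0.003,0.3,0,0,0],[0,0.003,0.38,0,0,0],[0,0.003,0.45,0,0,0],[0,0.003,0.5,0,0,0],[0,0.003,0.55,0,0,0],[0,0.003,0.6,0,0,0],[0,0.003,0.65,0,0,0],[0,0.003,0.67,0,0,0],[0,0.003,0.67,0,0,0]]'|sed -n 2,4p
$M '[[0,0,0.04,0,0,0],[0,0,0.06,0,0,0],[0,0,0.07,0,0,0],[0,0,0.07,0,0,0]]'|sed -n 2,4p
$M '[[0,0,0.01,0,0,0],[0,0,0.02,0,0,0],[0,0,0.025,0,0,0],[0,0,0.025,0,0,0]]'|sed -n 2,4p
```

```text
position: [0.6316, -0.2272, 0.1492]
eef_rot: [180.0, -0.0, 173.8]
ft_force: [-0.6, 0.4, -1.3]
position: [0.6317, -0.2273, 0.141]
eef_rot: [180.0, -0.0, 173.8]
ft_force: [0.0, 0.3, -0.7]
position: [0.6319, -0.2274, 0.1399]
eef_rot: [-180.0, 0.1, 173.8]
ft_force: [-6.8, 2.2, 13.7]
```

```bash
M="python3 -m creep"
$M '[[0,0,-0.015,0,0,0],[0,0,-0.018,0,0,0]]'|sed -n 4p
$M '[[0,0,0,0,0,0],[0,0,0,0,0,0],[0,0,0,0,0,0],[0,0,0,0,0,0]]' 27|sed -n 2,5p
$M '[[0,0,-0.1,0,0,0],[0,0,-0.3,0,0,0],[0,0,-0.6,0,0,0],[0,0,-0.8,0,0,0],[0,0,-0.9,0,0,0],[0,0,-0.9,0,0,0]]'|sed -n 2p
python3 - <<'E'
from h import *
snap("wrist","w13")
E
$M '[[0.1,-0.3,-0.2,0,0,0],[0.2,-0.6,-0.3,0,0,0],[0.2,-0.7,-0.3,0,0,0],[0.2,-0.7,-0.3,0,0,0],[0.2,-0.7,-0.3,0,0,0]]'|sed -n 2p
python3 - <<'E'
from h import *
im,_=snap("wrist","w14"); i3,_=load("w13")
cv2.imwrite("pics/c14.png",np.vstack([cv2.resize(i3[20:260],None,fx=1.2,fy=1.2),cv2.resize(im[20:260],None,fx=1.2,fy=1.2)]))
tops(*load("w13"),.1)
E
```

```text
ft_force: [-0.6, 0.6, -0.9]
position: [0.6317, -0.2272, 0.1402]
eef_rot: [180.0, -0.0, 173.8]
ft_force: [0.6, -0.7, 0.9]
gripper_width: 0.0231
position: [0.632, -0.2274, 0.2503]
position: [0.599, -0.3074, 0.2825]
(474, 202) [13.6 97.9] xy [ 0.639 -0.12 ] len 0.069 yaw -5.81
(421, 202) [14.  97.2] xy [ 0.6351 -0.1555] len 0.0688 yaw -5.91
```

View pics/c14.png

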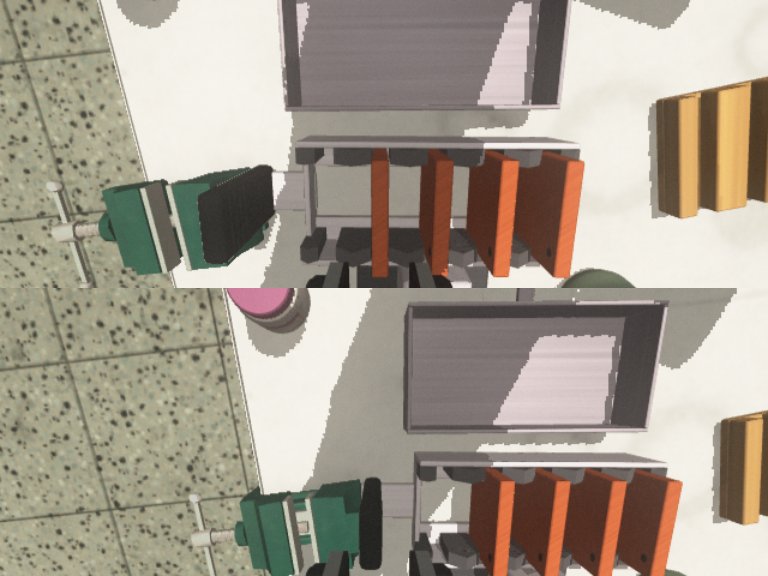

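All four tiles stand seated in guides 1–4. The handle's top is at (371,523) in the lower view, with the vise's edge right beside it at (360,500). I'll triangulate both.

```bash
python3 - <<'E'
from h import *
_,p3=load("w13");_,p4=load("w14")
a=lambda x,y:(x/1.2,20+y/1.2); b=lambda x,y:(x/1.2,20+(y-288)/1.2)
for n,u,v in [("visestripR front",(172,180),(298,499)),("visestripL front",(148,184),(285,501)),("vise far corner",(104,187),(242,494)),("visebody front right",(212,176),(335,490))]:
    X,r=tri([(p3,a(*u)),(p4,b(*v))]); print(n,X.round(4),np.round(r,4))
for z in(.12,.116): print("handle top",onz(p4,[b(371,480),b(371,523),b(362,523),b(381,523)],z).round(4))
for z in (.06,.08,.1): print("vise right edge",onz(p4,[b(360,490),b(360,530)],z).round(4))
print(p4["eye"])
E
```

```text
visestripR front [ 0.6032 -0.3719  0.0409] [0.0028 0.0028]
visestripL front [ 0.6008 -0.3784  0.0582] [0.0015 0.0015]
vise far corner [ 0.598  -0.4157  0.0453] [0.0019 0.0019]
visebody front right [ 0.6014 -0.3424  0.0403] [0.0005 0.0005]
handle top [[ 0.5804 -0.3099]
 [ 0.6069 -0.3129]
 [ 0.6063 -0.3183]
 [ 0.6075 -0.3068]]
handle top [[ 0.5813 -0.31  ]
 [ 0.6082 -0.3131]
 [ 0.6076 -0.3186]
 [ 0.6088 -0.3069]]
vise right edge [[ 0.5995 -0.3213]
 [ 0.6308 -0.3251]]
vise right edge [[ 0.5949 -0.3199]
 [ 0.6241 -0.3234]]
vise right edge [[ 0.5903 -0.3185]
 [ 0.6174 -0.3217]]
[ 0.53265389 -0.30043973  0.35166879]
```

The vise tops out at about 0.06 m, below where the fingertips will be. So I'll grip the handle across its 14 mm thickness.

```bash
M="python3 -m creep"
python3 - <<'E'
from h import *
to([.6215,-.314,.20],[180,0,174])
E
$M '[[-0.1,0,0.3,0,0,0],[-0.2,-0.075,0.6,0,0,0],[-0.2,-0.075,0.68,0,0,0],[-0.2,-0.075,0.68,0,0,0],[-0.2,-0.075,0.68,0,0,0]]' 55 90|sed -n 2,5p
python3 - <<'E'
from h import *
to([.6215,-.314,.159],[180,0,174])
im,p=snap("wrist","w15")
show(im,"c15",180,120,480,330,2.6)
E
```

```text
rows [-0.193 -0.039  0.689] [ 0.002 -0.004 -0.004] now [ 0.5992 -0.307   0.2828] [ 1.7993e+02 -1.2000e-01  1.7388e+02] clk 39.8
position: [0.6221, -0.3191, 0.2044]
eef_rot: [-180.0, 0.1, 173.9]
ft_force: [-0.5, -0.3, 0.0]
gripper_width: 0.0469
rows [0.01  0.042 0.378] [-0.001  0.003 -0.005] now [ 0.6221 -0.3191  0.2044] [-1.7996e+02  9.0000e-02  1.7386e+02] clk 40.3
```

View pics/c15.png

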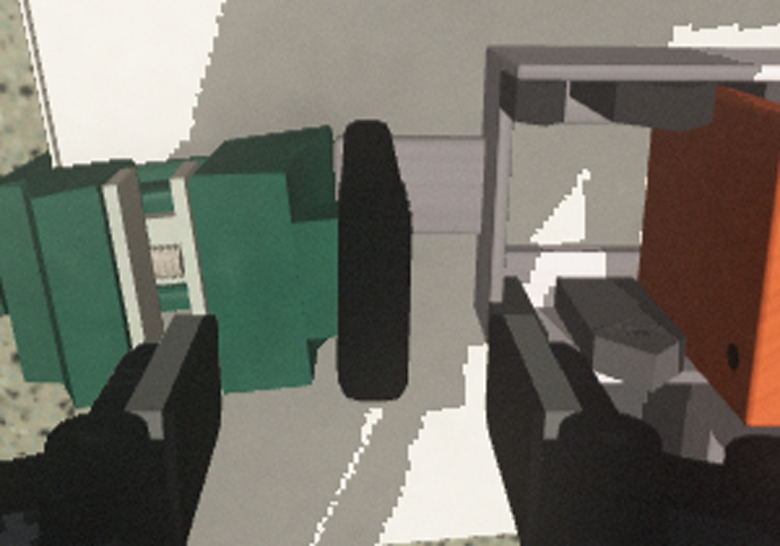

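The handle's top is centred at crop column 374 while the fingers centre on 354, so I'll shift about 3.5 mm to +y and go down.

```bash
M="python3 -m creep"
$M '[[0,0.03,0,0,0,0],[0,0.03,0.1,0,0,0],[0,0.03,0.2,0,0,0],[0,0.03,0.28,0,0,0],[0,0.03,0.28,0,0,0]]'|sed -n 2,4p
$M '[[0,0,0.04,0,0,0],[0,0,0.08,0,0,0],[0,0,0.09,0,0,0],[0,0,0.09,0,0,0]]'|sed -n 2,4p
$M '[[0,0,0,0,0,0],[0,0,0,0,0,0],[0,0,0,0,0,0],[0,0,0,0,0,0],[0,0,0,0,0,0]]' 0 60|sed -n 2,6p
```

```text
position: [0.6215, -0.3159, 0.1666]
eef_rot: [179.9, -0.2, 173.8]
ft_force: [0.2, -0.0, -0.4]
position: [0.6221, -0.3162, 0.1582]
eef_rot: [180.0, -0.0, 173.8]
ft_force: [-0.6, -0.1, -0.2]
position: [0.6223, -0.3154, 0.1588]
eef_rot: [179.9, 0.0, 173.8]
ft_force: [-0.8, 6.5, 3.0]
gripper_width: 0.0131
grip_force: 59.2
```

```bash
M="python3 -m creep"
$M '[[0,0,-0.03,0,0,0],[0,0,-0.07,0,0,0],[0,0,-0.11,0,0,0],[0,0,-0.15,0,0,0],[0,0,-0.19,0,0,0],[0,0,-0.23,0,0,0],[0,0,-0.25,0,0,0],[0,0,-0.25,0,0,0]]' - 90|sed -n 2,6p
$M '[[0,0,-0.03,0,0,0],[0,0,-0.07,0,0,0],[0,0,-0.11,0,0,0],[0,0,-0.15,0,0,0],[0,0,-0.19,0,0,0],[0,0,-0.22,0,0,0],[0,0,-0.25,0,0,0],[0,0,-0.265,0,0,0],[0,0,-0.265,0,0,0]]'|sed -n 2,6p
```

```text
position: [0.6223, -0.3154, 0.1878]
eef_rot: [179.9, -0.0, 173.8]
ft_force: [3.5, 4.4, -5.2]
gripper_width: 0.0128
grip_force: 88.1
position: [0.6223, -0.3153, 0.2194]
eef_rot: [179.9, -0.0, 173.8]
ft_force: [3.5, 3.7, -6.5]
gripper_width: 0.013
grip_force: 88.1
```

```bash
M="python3 -m creep"
$M '[[0,0,0.01,0,0,0],[0,0,0.02,0,0,0],[0,0,0.03,0,0,0],[0,0,0.04,0,0,0],[0,0,0.05,0,0,0],[0,0,0.05,0,0,0]]' |sed -n 2,4p
```

```text
position: [0.6223, -0.3154, 0.2141]
eef_rot: [179.9, -0.0, 173.8]
ft_force: [0.2, 6.0, -0.7]
```

```bash
M="python3 -m creep"
$M '[[0,0,0,0,0,0],[0,0,0,0,0,0],[0,0,0,0,0,0],[0,0,0,0,0,0],[0,0,0,0,0,0]]' 55|sed -n 2,5p
$M '[[0,0,-0.2,0,0,0],[0,0,-0.5,0,0,0],[0,0,-0.7,0,0,0],[0,0,-0.7,0,0,0]]'|sed -n 2p
$M '[[0.3,0.1,-0.1,0,0,0],[0.6,0.2,-0.2,0,0,0],[0.9,0.3,-0.3,0,0,0],[1,0.4,-0.3,0,0,0],[1,0.4,-0.3,0,0,0]]'|sed -n 2p
$M '[[0.3,0.4,0,0,0,0],[0.6,0.7,0,0,0,0],[0.8,0.8,0,0,0,0],[0.8,0.8,0,0,0,0],[0.8,0.8,0,0,0,0]]' 40|sed -n 2p
python3 - <<'E'
from h import *
im,p=snap("wrist","w16"); print(p["eye"])
s,_=snap("side","s16")
cv2.imwrite("pics/c16.png",np.vstack([cv2.resize(im[0:330],(600,309)),cv2.resize(s[170:280,190:410],(580,290),interpolation=cv2.INTER_CUBIC)[:, :].copy() if 0 else cv2.copyMakeBorder(cv2.resize(s[170:280,190:410],(580,290),interpolation=cv2.INTER_CUBIC),0,0,0,20,0)]))
E
```

```text
position: [0.6221, -0.3162, 0.2142]
eef_rot: [-180.0, 0.0, 173.8]
ft_force: [0.6, -0.0, -0.0]
gripper_width: 0.0469
position: [0.6226, -0.3164, 0.3026]
position: [0.5069, -0.2545, 0.3346]
position: [0.4232, -0.1499, 0.3342]
[ 0.35670513 -0.14278416  0.40323316]
```

View pics/c16.png

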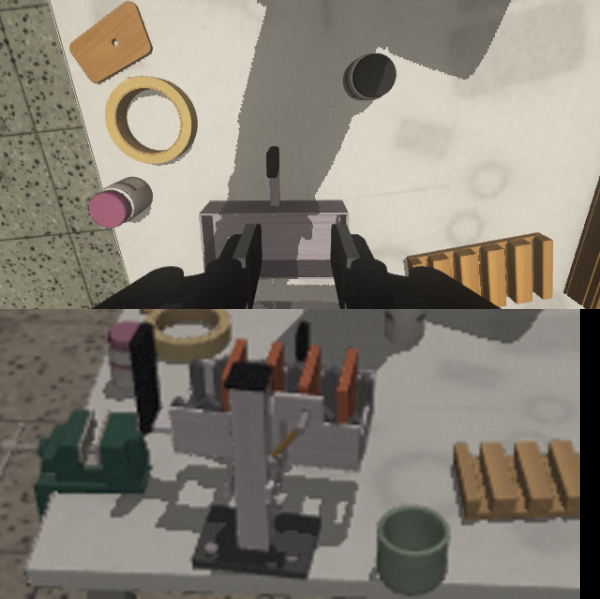

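The rack is held up by its pawl with the four tiles in it. The pan still lies in front of it: front wall at about row 205, columns 202–347, grip at (273,160). Now I'll get the pan's pose.

```bash
python3 - <<'E'
from h import *
im,p=load("w16")
g=cv2.cvtColor(im,cv2.COLOR_BGR2GRAY)
L=cv2.createLineSegmentDetector().detect(g)[0][:,0]
for l in L:
    n=np.hypot(l[2]-l[0],l[3]-l[1])
    if n>35 and 200<min(l[0],l[2]) and max(l[0],l[2])<385 and 140<min(l[1],l[3]) and max(l[1],l[3])<300:
        q=onz(p,[l[:2],l[2:]],.05);d=q[1]-q[0];print(l.round(1),q.round(4).tolist(),np.degrees(np.arctan2(d[1],d[0])).round(1))
m=np.zeros_like(g); m[145:200,270:315]=(g[145:200,270:315]<40)
k=max(cv2.findContours(m,cv2.RETR_EXTERNAL,cv2.CHAIN_APPROX_NONE)[0],key=cv2.contourArea)
r=cv2.minAreaRect(k);print(r,cv2.boundingRect(k))
for row in range(150,192,4): 
    c=np.where(m[row])[0]; print(row,c.min() if len(c) else None,c.max() if len(c) else None,end="; ")
E
```

```text
[218.  289.5 213.  226.7] [[0.5505, -0.28], [0.4722, -0.2711]] 173.5
[351.8 278.1 352.9 239.4] [[0.5526, -0.1213], [0.5042, -0.1163]] 174.0
[299.4 213.4 364.4 213.2] [[0.467, -0.1729], [0.4744, -0.1012]] 84.1
[353.1 295.9 278.1 296.8] [[0.5761, -0.1215], [0.5678, -0.2106]] -95.3
[224.4 213.9 288.1 213.4] [[0.4587, -0.2557], [0.4657, -0.1853]] 84.3
[361.7 160.  336.3 207.3] [[0.415, -0.0999], [0.4643, -0.1315]] -32.6
[296.9 158.1 297.9 211.9] [[0.4057, -0.1682], [0.4651, -0.1743]] -5.9
[277.9 239.4 279.1 278.1] [[0.4951, -0.2008], [0.5435, -0.2061]] -6.2
[329.4 226.  244.4 227.4] [[0.4853, -0.1412], [0.4768, -0.2362]] -95.1
[261.6 273.9 272.5 240.4] [[0.5358, -0.2256], [0.4957, -0.207]] 155.2
((290.505859375, 173.0933837890625), (32.06243896484375, 12.849926948547363), 86.42366790771484) (284, 157, 14, 33)
150 None None; 154 None None; 158 288 296; 162 286 296; 166 286 296; 170 285 296; 174 286 297; 178 285 297; 182 285 296; 186 285 295; 190 None None;
```

```bash
python3 - <<'E'
from h import *
im,p=load("w16")
for z in(.06,.05,.01): print(z,onz(p,[(291,158),(291,175),(290.5,189)],z).round(4).tolist())
print(proj(p,[[.422+.015*s*.9945,-.1753-.015*s*.1045,z] for s in(-1,1) for z in(.06,.01)]).round(1).tolist())
print("front mid",onz(p,[(292.5,226.5)],.05))
to([.424,-.175,.18],[180,0,174]); to([.424,-.175,.10],[180,0,174])
E
```

```text
0.06 [[0.4035, -0.1734], [0.4212, -0.1757], [0.436, -0.1781]]
0.05 [[0.4049, -0.1743], [0.423, -0.1766], [0.4383, -0.1791]]
0.01 [[0.4103, -0.1779], [0.4306, -0.1805], [0.4476, -0.1832]]
[[291.1, 161.5], [294.2, 154.9], [291.8, 189.7], [294.6, 179.9]]
front mid [[ 0.48147083 -0.18236678]]
rows [-0.026 -0.203  1.282] [ 0.    -0.    -0.007] now [ 0.4236 -0.1504  0.3339] [ 1.800e+02 -1.000e-02  1.738e+02] clk 46.05
rows [-0.026 -0.203  1.949] [ 0.    -0.    -0.007] now [ 0.4236 -0.1504  0.3339] [ 1.800e+02 -1.000e-02  1.738e+02] clk 46.05
```

```bash
M="python3 -m creep"
$M '[[0,-0.1,0.3,0,0,0],[-0.02,-0.21,0.6,0,0,0],[-0.02,-0.21,0.9,0,0,0],[-0.02,-0.21,1,0,0,0],[-0.02,-0.21,1,0,0,0],[-0.02,-0.21,1,0,0,0]]'|sed -n 2,3p
python3 - <<'E'
from h import *
im,p=snap("wrist","w17"); show(im,"c17",160,100,480,340,2.4)
E
```

```text
position: [0.4233, -0.1754, 0.2153]
eef_rot: [-180.0, 0.1, 173.8]
```

View pics/c17.png

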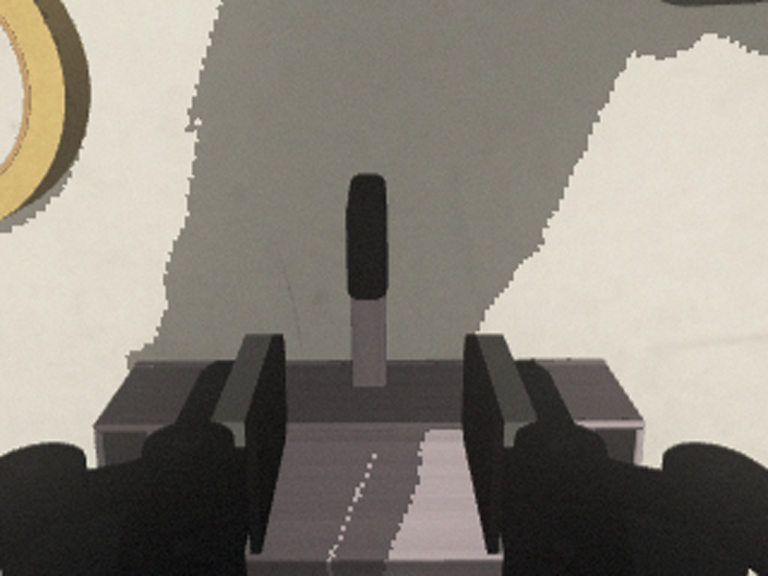

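The grip is at crop (366,235), about 2.5 mm to -y of the finger mid-line at column 375. I'll correct and close on it.

```bash
M="python3 -m creep"
$M '[[0,-0.018,0.3,0,0,0],[0,-0.018,0.6,0,0,0],[0,-0.018,0.8,0,0,0],[0,-0.018,0.9,0,0,0],[0,-0.018,0.95,0,0,0],[0,-0.018,0.95,0,0,0]]'|sed -n 2,4p
$M '[[0,0,0,0,0,0],[0,0,0,0,0,0],[0,0,0,0,0,0],[0,0,0,0,0,0],[0,0,0,0,0,0]]' 0 50|sed -n 2,6p
python3 - <<'E'
from h import *
im,p=snap("wrist","w18")
g=cv2.cvtColor(im,cv2.COLOR_BGR2GRAY)
for l in cv2.createLineSegmentDetector().detect(g)[0][:,0]:
    n=np.hypot(l[2]-l[0],l[3]-l[1])
    if n>45: 
        q=onz(p,[l[:2],l[2:]],.05);d=q[1]-q[0];a=np.degrees(np.arctan2(d[1],d[0])) 
        if .4<q[:,0].min() and q[:,0].max()<.63: print(l.round(1),q.round(4).tolist(),a.round(1))
E
```

```text
position: [0.4228, -0.1774, 0.1008]
eef_rot: [-180.0, 0.1, 173.8]
ft_force: [0.2, 0.0, -1.1]
position: [0.4227, -0.1774, 0.1012]
eef_rot: [-180.0, 0.1, 173.8]
ft_force: [-1.5, 1.5, 7.2]
gripper_width: 0.0112
grip_force: 50.9
[  4.2 389.1 170.5 301.7] [[0.4609, -0.3203], [0.4257, -0.2373]] 113.0
[413.8 279.3 455.5 298.4] [[0.4261, -0.1385], [0.4365, -0.1219]] 57.8
[455.7 299.2 639.3 395.9] [[0.4369, -0.1218], [0.4945, -0.0405]] 54.7
[170.8 300.9 214.2 280.1] [[0.4254, -0.2372], [0.4179, -0.2178]] 111.0
```

```bash
M="python3 -m creep"
$M '[[-0.04,0.02,0,0,0,0],[-0.1,0.05,0,0,0,0],[-0.18,0.075,0,0,0,0],[-0.26,0.075,0,0,0,0],[-0.34,0.075,0,0,0,0],[-0.42,0.075,0,0,0,0],[-0.5,0.075,0,0,0,0],[-0.5,0.075,0,0,0,0]]'|sed -n 2,6p
python3 - <<'E'
from h import *
to([.5291,-.1795,.101],[180,0,173.9])
E
```

```text
position: [0.4841, -0.175, 0.1012]
eef_rot: [-180.0, 0.1, 173.8]
ft_force: [3.4, -0.0, 2.7]
gripper_width: 0.0112
grip_force: 50.3
rows [-0.377  0.003  0.002] [-0.001  0.005 -0.002] now [ 0.4841 -0.175   0.1012] [-1.7996e+02  1.4000e-01  1.7383e+02] clk 48.65
```

```bash
M="python3 -m creep"
$M '[[-0.05,0,0,0,0,0],[-0.11,0,0,0,0,0],[-0.17,0,0,0,0,0],[-0.23,0,0,0,0,0],[-0.28,0,0,0,0,0],[-0.32,0,0,0,0,0],[-0.34,0,0,0,0,0],[-0.34,0,0,0,0,0]]'|sed -n 2,4p
$M '[[-0.01,0,0,0,0,0],[-0.02,0,0,0,0,0],[-0.03,0,0,0,0,0],[-0.03,0,0,0,0,0]]'|sed -n 2,4p
$M '[[-0.01,0,0,0,0,0],[-0.02,0,0,0,0,0],[-0.02,0,0,0,0,0]]'|sed -n 2,4p
```

```text
position: [0.5236, -0.1793, 0.1012]
eef_rot: [-180.0, 0.0, 173.8]
ft_force: [-4.1, 0.1, 10.5]
position: [0.5269, -0.1797, 0.1013]
eef_rot: [-180.0, 0.0, 173.8]
ft_force: [-8.2, 0.9, 11.9]
position: [0.5293, -0.1799, 0.1013]
eef_rot: [-180.0, 0.0, 173.8]
ft_force: [-8.2, -0.3, 11.2]
```

```bash
M="python3 -m creep"
for i in 1 2 3; do $M '[[-0.008,0,0,0,0,0],[-0.012,0,0,0,0,0],[-0.012,0,0,0,0,0]]'|sed -n 2,4p; done
```

```text
position: [0.5302, -0.18, 0.1013]
eef_rot: [-180.0, -0.1, 173.8]
ft_force: [-13.7, 2.3, 17.4]
position: [0.5305, -0.18, 0.1012]
eef_rot: [180.0, -0.3, 173.8]
ft_force: [-26.8, 3.1, 26.0]
position: [0.5309, -0.18, 0.1011]
eef_rot: [179.9, -0.5, 173.8]
ft_force: [-39.4, 4.7, 34.0]
```

```bash
M="python3 -m creep"
$M '[[0.01,0,0,0,0,0],[0.022,0,0,0,0,0],[0.022,0,0,0,0,0]]'|sed -n 2,4p
$M '[[0,0,0,0,0,0],[0,0,0,0,0,0],[0,0,0,0,0,0],[0,0,0,0,0,0]]' 35|sed -n 2,5p
$M '[[0,0,-0.2,0,0,0],[0,0,-0.5,0,0,0],[0,0,-0.8,0,0,0],[0,0,-1,0,0,0],[0,0,-1,0,0,0],[0,0,-1,0,0,0]]'|sed -n 2,4p
$M '[[0.3,0,-0.2,0,0,0],[0.6,0,-0.5,0,0,0],[0.8,0,-0.8,0,0,0],[0.8,0,-1,0,0,0],[0.8,0,-1,0,0,0],[0.8,0,-1,0,0,0]]'|sed -n 2,4p
python3 - <<'E'
from h import *
im,p=snap("wrist","w19"); t,pt=snap("top","t19"); s,_=snap("side","s19")
g=cv2.cvtColor(im,cv2.COLOR_BGR2GRAY)
for l in cv2.createLineSegmentDetector().detect(g)[0][:,0]:
    n=np.hypot(l[2]-l[0],l[3]-l[1])
    if n>35:
        q=onz(p,[l[:2],l[2:]],.05);d=q[1]-q[0];a=np.degrees(np.arctan2(d[1],d[0])) 
        if .48<q[:,0].min() and q[:,0].max()<.65 and -.32<q[:,1].min() and q[:,1].max()<-.06: print(l.round(1),q.round(4).tolist(),a.round(1))
A=cv2.resize(im[130:330,130:530],None,fx=1.5,fy=1.5);
B=cv2.resize(t[120:280,300:460],(300,300));C=cv2.resize(s[170:280,190:300],(300,300))
cv2.imwrite("pics/c19.png",np.vstack([A,np.hstack([B,C])]))
E
```

```text
position: [0.5304, -0.1799, 0.1012]
eef_rot: [180.0, -0.1, 173.8]
ft_force: [-12.1, 2.0, 15.6]
position: [0.5311, -0.1799, 0.1001]
eef_rot: [180.0, -0.0, 173.8]
ft_force: [-0.1, 0.9, 0.3]
gripper_width: 0.0299
position: [0.531, -0.1799, 0.2199]
eef_rot: [-180.0, 0.0, 173.8]
ft_force: [0.7, -0.6, -0.7]
position: [0.4356, -0.1696, 0.339]
eef_rot: [180.0, -0.1, 173.8]
ft_force: [-0.3, -0.0, -0.1]
[311.9 337.6 268.1 337.6] [[0.6439, -0.1967], [0.638, -0.2512]] -96.1
[356.2 328.3 349.5 291.6] [[0.6363, -0.1406], [0.5846, -0.1447]] -175.4
[275.6 341.  316.9 340.8] [[0.644, -0.2426], [0.6493, -0.191]] 84.1
[326.9 262.7 285.6 260.8] [[0.5439, -0.1679], [0.5364, -0.2157]] -98.9
[283.9 276.8 274.9 327. ] [[0.5566, -0.2204], [0.6237, -0.2406]] -16.8
[282.7 239.4 283.5 275.6] [[0.5093, -0.2155], [0.5551, -0.2207]] -6.5
[350.6 308.4 295.6 308.6] [[0.6076, -0.1452], [0.6007, -0.2119]] -95.9
[280.6 305.2 349.4 304. ] [[0.594, -0.2295], [0.6015, -0.1462]] 84.9
```

View pics/c19.png

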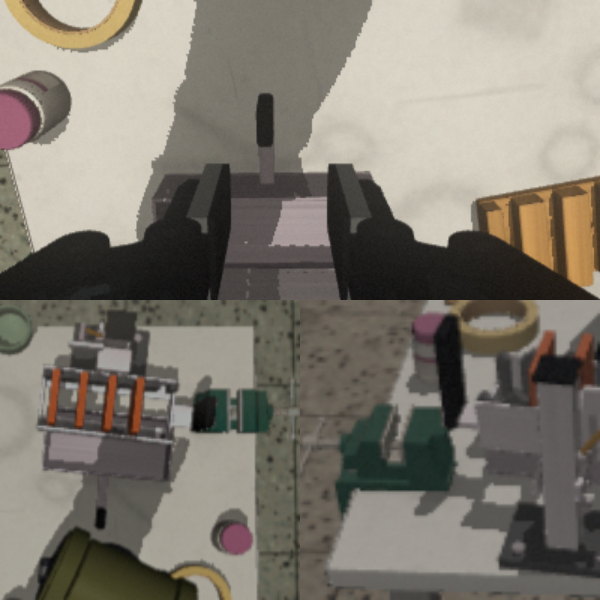

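```bash
python3 - <<'E'
from h import *
_,p=load("w19");im,pt=load("t19")
A=lambda x,y:(130+x/1.5,130+y/1.5);B=lambda x,y:(300+x/1.875,120+(y-300)/1.875)
print("wrist front bottom",onz(p,[A(270,174)],0),"top edge",onz(p,[A(270,198)],.05),"grip top",onz(p,[A(265,95),A(265,145)],.055))
print("top: front corners z0",onz(pt,[B(45,467),B(170,480)],0),"grip",onz(pt,[B(100,517)],.06))
print(ctrl.state()["clock"])
E
```

```text
wrist front bottom [[ 0.54201516 -0.18844411]] top edge [[ 0.54090106 -0.18752547]] grip top [[ 0.45688326 -0.18165237]
 [ 0.49514132 -0.18605721]]
top: front corners z0 [[ 0.55232841 -0.10662324]
 [ 0.53317659 -0.28890893]] grip [[ 0.48213664 -0.18323327]]
53.1
```

The top and wrist pictures show the rack still up. The pan, though, is now about 46 mm short of home and 7 mm aside: its front is at x≈0.542, where 0.588 is home. It was pressed against the stop when I let go, so this looks like the announced knock. I'll grip it again.

```bash
M="python3 -m creep"
python3 - <<'E'
from h import *
to([.4830,-.183,.215],[180,0,173.9])
E
$M '[[-0.2,-0.05,0.4,0,0,0],[-0.38,-0.15,0.8,0,0,0],[-0.38,-0.15,1,0,0,0],[-0.38,-0.15,1,0,0,0],[-0.38,-0.15,1,0,0,0],[-0.38,-0.15,1,0,0,0]]'|sed -n 2,3p
python3 - <<'E'
from h import *
im,p=snap("wrist","w20"); g=cv2.cvtColor(im,cv2.COLOR_BGR2GRAY)
m=np.zeros_like(g); m[150:240,285:345]=(g[150:240,285:345]<45)
k=max(cv2.findContours(m,cv2.RETR_EXTERNAL,cv2.CHAIN_APPROX_NONE)[0],key=cv2.contourArea); print(cv2.boundingRect(k),cv2.minAreaRect(k))
_,p0=load("w17"); i0=cv2.cvtColor(load("w17")[0],cv2.COLOR_BGR2GRAY)
m=np.zeros_like(g); m[150:240,285:345]=(i0[150:240,285:345]<45)
k=max(cv2.findContours(m,cv2.RETR_EXTERNAL,cv2.CHAIN_APPROX_NONE)[0],key=cv2.contourArea); print("before",cv2.boundingRect(k))
to([.483,-.183,.101],[180,0,173.9])
E
```

```text
rows [-0.407 -0.07   1.028] [ 0.002 -0.006 -0.002] now [ 0.4357 -0.1695  0.3384] [ 1.7994e+02 -1.6000e-01  1.7383e+02] clk 53.1
position: [0.4794, -0.1924, 0.2219]
eef_rot: [-180.0, 0.1, 173.8]
(318, 172, 17, 50) ((326.0, 196.5), (49.0, 16.0), 90.0)
before (305, 173, 16, 52)
rows [-0.019  0.083  1.008] [-0.002  0.005 -0.002] now [ 0.4794 -0.1925  0.222 ] [-1.7995e+02  1.5000e-01  1.7383e+02] clk 53.75
```

```bash
M="python3 -m creep"
$M '[[0,0.063,0.3,0,0,0],[0,0.063,0.6,0,0,0],[0,0.063,0.8,0,0,0],[0,0.063,0.95,0,0,0],[0,0.063,1,0,0,0],[0,0.063,1,0,0,0]]'|sed -n 2,4p
$M '[[0,0,0,0,0,0],[0,0,0,0,0,0],[0,0,0,0,0,0],[0,0,0,0,0,0],[0,0,0,0,0,0]]' 0 80|sed -n 2,6p
python3 - <<'E'
from h import *
to([.5291,-.1795,.101],[180,0,173.9])
E
```

```text
position: [0.4801, -0.1849, 0.1007]
eef_rot: [-180.0, 0.0, 173.8]
ft_force: [0.1, 0.1, -0.8]
position: [0.4804, -0.1851, 0.1015]
eef_rot: [-180.0, 0.1, 173.8]
ft_force: [-1.4, 0.8, 7.9]
gripper_width: 0.0111
grip_force: 78.1
rows [-0.398  0.09   0.005] [-0.001  0.004 -0.002] now [ 0.4804 -0.1851  0.1015] [-1.7996e+02  1.2000e-01  1.7383e+02] clk 54.85
```

```bash
M="python3 -m creep"
$M '[[-0.03,0.03,0,0,0,0],[-0.06,0.06,0,0,0,0],[-0.1,0.085,0,0,0,0],[-0.14,0.085,0,0,0,0],[-0.18,0.085,0,0,0,0],[-0.18,0.085,0,0,0,0]]'|sed -n 2,6p
$M '[[-0.04,0,0,0,0,0],[-0.08,0,0,0,0,0],[-0.12,0,0,0,0,0],[-0.16,0,0,0,0,0],[-0.18,0,0,0,0,0],[-0.18,0,0,0,0,0]]'|sed -n 2,6p
python3 - <<'E'
from h import *
im,p=snap("wrist","w21"); t,pt=snap("top","t21")
hsv=cv2.cvtColor(t,cv2.COLOR_BGR2HSV)
c=t[205:235:3,355]; print(t[190:240:2,362].tolist())
E
```

```text
position: [0.5031, -0.1773, 0.1016]
eef_rot: [-180.0, 0.1, 173.8]
ft_force: [-1.2, -0.2, 6.8]
gripper_width: 0.011
grip_force: 78.4
position: [0.5244, -0.1797, 0.1016]
eef_rot: [-180.0, 0.1, 173.8]
ft_force: [-3.6, -0.1, 7.7]
gripper_width: 0.0105
grip_force: 78.7
[[39, 39, 42], [92, 93, 98], [69, 69, 74], [72, 69, 76], [63, 67, 71], [92, 99, 101], [93, 100, 103], [41, 51, 51], [24, 42, 43], [26, 48, 49], [30, 55, 56], [34, 60, 62], [37, 65, 65], [38, 67, 68], [41, 70, 72], [46, 76, 78], [47, 80, 81], [50, 82, 84], [48, 81, 82], [45, 78, 80], [43, 75, 75], [40, 70, 73], [31, 53, 53], [19, 36, 35], [17, 31, 32]]
```

```bash
M="python3 -m creep"
$M '[[-0.015,0,0,0,0,0],[-0.03,0,0,0,0,0],[-0.03,0,0,0,0,0]]'|sed -n 2,6p
for i in 1 2 3; do $M '[[-0.008,0,0,0,0,0],[-0.012,0,0,0,0,0],[-0.012,0,0,0,0,0]]'|sed -n 2,4p; done
```

```text
position: [0.5278, -0.18, 0.1016]
eef_rot: [-180.0, 0.1, 173.8]
ft_force: [-4.9, 0.4, 10.1]
gripper_width: 0.0109
grip_force: 78.9
position: [0.529, -0.1802, 0.1017]
eef_rot: [-180.0, 0.1, 173.8]
ft_force: [-6.7, 0.9, 9.7]
position: [0.5298, -0.1802, 0.1017]
eef_rot: [-180.0, -0.1, 173.8]
ft_force: [-15.3, 1.6, 17.0]
position: [0.5301, -0.1802, 0.1016]
eef_rot: [180.0, -0.3, 173.8]
ft_force: [-29.5, 5.0, 26.0]
```

```bash
M="python3 -m creep"
$M '[[0.008,0,0,0,0,0],[0.016,0,0,0,0,0],[0.016,0,0,0,0,0]]'|sed -n 2,4p
$M '[[0,0,0,0,0,0],[0,0,0,0,0,0],[0,0,0,0,0,0],[0,0,0,0,0,0]]' 35|sed -n 2,5p
cat > chk.py <<'E'
from h import *
im,p=snap("wrist",__import__("sys").argv[1]); g=cv2.cvtColor(im,cv2.COLOR_BGR2GRAY)
m=np.zeros_like(g); m[130:260,270:350]=(g[130:260,270:350]<45)
for k in cv2.findContours(m,cv2.RETR_EXTERNAL,cv2.CHAIN_APPROX_NONE)[0]:
    if cv2.contourArea(k)>80:
        x,y,w,h=cv2.boundingRect(k); print((x,y,w,h),"grip",onz(p,[(x+w/2,y),(x+w/2,y+h)],.06).round(4).tolist())
for l in cv2.createLineSegmentDetector().detect(g)[0][:,0]:
    n=np.hypot(l[2]-l[0],l[3]-l[1]); q=onz(p,[l[:2],l[2:]],0);d=q[1]-q[0];a=np.degrees(np.arctan2(d[1],d[0]))%180
    if n>20 and 70<a<100 and .5<q[:,0].min() and q[:,0].max()<.65 and -.32<q[:,1].min() and q[:,1].max()<-.06: print(l.round(),"z0",q.round(4).tolist(),a.round(1))
E
$M '[[0,0,-0.2,0,0,0],[0,0,-0.5,0,0,0],[0,0,-0.8,0,0,0],[0,0,-1,0,0,0],[0,0,-1,0,0,0]]'|sed -n 2p
python3 chk.py w22
```

```text
position: [0.5298, -0.1802, 0.1016]
eef_rot: [-180.0, 0.0, 173.8]
ft_force: [-9.3, 1.5, 11.5]
position: [0.5299, -0.18, 0.1002]
eef_rot: [-180.0, 0.0, 173.8]
ft_force: [-0.7, 0.8, -0.8]
gripper_width: 0.0297
position: [0.5308, -0.1804, 0.2237]
(273, 240, 11, 20) grip [[0.5569, -0.2115], [0.5731, -0.2137]]
(308, 170, 17, 49) grip [[0.5072, -0.1776], [0.5434, -0.1814]]
[377. 245. 411. 244.] z0 [[0.5955, -0.1297], [0.5984, -0.0979]] 84.7
[426. 269. 392. 268.] z0 [[0.6254, -0.0844], [0.6217, -0.1167]] 83.6
[222. 244. 263. 245.] z0 [[0.5792, -0.2751], [0.5847, -0.2366]] 81.9
[284. 244. 309. 245.] z0 [[0.5859, -0.2165], [0.5886, -0.193]] 83.4
[204. 294. 224. 290.] z0 [[0.6303, -0.3024], [0.6275, -0.2814]] 97.5
[323. 245. 346. 244.] z0 [[0.5901, -0.1801], [0.5919, -0.1589]] 85.0
[346. 269. 286. 269.] z0 [[0.6172, -0.161], [0.6111, -0.2186]] 84.0
[239. 269. 208. 269.] z0 [[0.6063, -0.263], [0.6032, -0.293]] 84.1
[286. 283. 344. 283.] z0 [[0.6263, -0.2206], [0.6321, -0.1635]] 84.2
```

```bash
M="python3 -m creep"
$M '[[0.3,0,-0.2,0,0,0],[0.6,0,-0.4,0,0,0],[0.9,0,-0.5,0,0,0],[0.9,0,-0.5,0,0,0],[0.9,0,-0.5,0,0,0]]'|sed -n 2,4p
$M '[[0,0,0,0,0,0],[0,0,0,0,0,0],[0,0,0,0,0,0],[0,0,0,0,0,0],[0,0,0,0,0,0],[0,0,0,0,0,0],[0,0,0,0,0,0],[0,0,0,0,0,0],[0,0,0,0,0,0],[0,0,0,0,0,0]]'|sed -n 2p
python3 chk.py w23
python3 - <<'E'
from h import *
s,ps=snap("side","s23"); s0,_=load("s16"); print("side diff in rack area",np.abs(s[185:250,235:335].astype(int)-s0[185:250,235:335]).mean())
E
```

```text
position: [0.4224, -0.1684, 0.2796]
eef_rot: [180.0, -0.0, 173.8]
ft_force: [-0.1, -1.2, -0.4]
position: [0.4225, -0.1684, 0.2801]
(273, 240, 11, 20) grip [[0.4698, -0.2083], [0.4899, -0.2111]]
[204. 294. 224. 290.] z0 [[0.5521, -0.3143], [0.5491, -0.2898]] 97.0
[321. 312. 351. 312.] z0 [[0.5896, -0.1806], [0.5936, -0.145]] 83.7
[362. 339. 293. 339.] z0 [[0.6328, -0.1343], [0.6243, -0.218]] 84.2
[279. 312. 311. 312.] z0 [[0.5848, -0.2296], [0.5883, -0.1924]] 84.6
[268. 343. 293. 346.] z0 [[0.627, -0.2495], [0.6339, -0.2188]] 77.2
[328. 344. 363. 344.] z0 [[0.6365, -0.1761], [0.6403, -0.1333]] 84.9
side diff in rack area 8.204153846153845
```

```bash
python3 - <<'E'
from h import *
for f in("s16","s23"):
    im,_=load(f); h=cv2.cvtColor(im,cv2.COLOR_BGR2HSV)
    m=((h[...,0]<14)&(h[...,1]>130)&(h[...,2]>60)).astype(np.uint8); m[:,:230]=0; m[:,345:]=0; m[:180]=0;m[260:]=0
    print(f,sorted([cv2.boundingRect(k) for k in cv2.findContours(m,cv2.RETR_EXTERNAL,2)[0] if cv2.contourArea(k)>25]))
im,p=load("s23"); print(proj(p,[[.6335,-.19,.02+.055+.08],[.6335,-.19,.1]]).round(1))
E
```

```text
s16 [(274, 182, 9, 27), (291, 183, 6, 18), (303, 184, 8, 18), (318, 185, 7, 28)]
s23 [(274, 182, 9, 27), (291, 183, 6, 18), (303, 184, 8, 18), (318, 185, 7, 28)]
[[292.5 189.7]
 [293.1 207.6]]
```

The tiles and rack haven't moved since the lift: the rack is still up and its tops match the height of the highest notch. The pan is home and square.

```bash
python3 -c "
from station import ctrl
print(ctrl.close_job())"
```

```text
the job is handed in; nothing more can be done
None
```

The job is handed in: all four tiles are seated in guides 1–4, the rack is held in its highest notch by the pawl, and the pan is square against the foot; it was out of place after my first push, probably from the announced knock, so I pushed it home again.

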